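# Feed freshly lacquered cover plates into the UV curing tunnel

### The arm

A 7-joint arm with a two-finger parallel gripper is mounted at the origin on a cart in front of the work surface, level with it; the furniture and walls round the work are solid. World frame = base frame: x ahead of the robot, y to its left, z up, the work surface at z = 0. Lengths are in m, angles in rad, forces in N, time in s.
With the tool pointing down it reaches from about 0.425 to 0.95 m from the base axis. Payload 4.7 kg.
Tool frame: the origin (TCP) lies at the very end of the fingers, on their centre line; the grasp point (between the pads) lies 19 mm behind it (manip.grasp_offset is the z of the grasp point in the tool frame, in m); z points along the fingers, y is the direction in which the jaws open and shut (so a half turn about z gives the same grasp; the last joint's range is limited). The gripper opens to 85 mm and grips with 20 to 120 N. Pads are 22 mm wide; open, the fingers measure 114 mm over their backs; the gripper's body (76 mm by 85 mm) begins 54 mm behind the grasp point. The pads swing forward as they close: fully open they stand 13 mm farther back than shut.
Start: joints at [1.138, 0.469, -0.049, 1.532, 0.024, 1.141, -0.082], TCP at [0.265, -0.621, 0.231] pointing down, gripper open.
Joint ranges: [-2.59, 2.59], [-0.33, 1.99], [-1.39, 1.29], [0.1, 2.45], [-1.04, 4.18], [0.21, 1.99], [-2.66, 2.66]. Speed limits (rad/s): [2.57, 2.57, 3.14, 3.14, 3.14, 3.14, 3.14].

### API

Orientations are given as a unit quaternion [w, x, y, z].
In Python, from plant import manip, snapshot, get_calibration, sign_off gives the robot as it stands.
- The arm moves only by the tool drive_tool, never from a script. Its arguments are lists of equal length, an entry for each row: "translation": the shift along the tool's x, y, z in cm, a list of three; "angular": the turn, a rotation vector about the tool's x, y, z in rad, a list of three. A call has 1 to 5 rows; each row is the pose to reach, as a shift and turn from the pose commanded when the call began, along the tool's axes at that moment; what a row does not reach only later rows make up. A row lasts 1/12 s, in which the tool goes at most 41.7 mm and 7.16 degrees, less where a joint would pass 70% of its speed; a pose out of reach is approached as far as the arm can. A call with a gripper value outside its range is refused whole. "hand" is the closure in counts, from 0 (fully open) to 255 (shut), set as the call begins (left out, the last holds). The fingers move at their own pace and stop on an object; "squeeze" is the grip in N (left out, the last holds). Time passes only in rows, so rows that repeat a pose let the fingers close. It gives the time, the measured TCP pose, the force and the opening at its end, in the units of the state.
- manip.read_state(): the state, without advancing time (a new reading comes with each control period).
- snapshot(name): name is "scene" or "top" or "wrist"; returns (picture, depth): 400x640x3 uint8, blue, green, red; 400x640 float32, m along the optical axis (not along the pixel's ray), 0 where there is no reading.
- get_calibration(name): a dict with "fovy" (degrees; the focal length in pixels is half the picture's height over the tangent of half this angle, whatever the lens; pixels are square), "cx", "cy" (the principal point, pixels), "distortion" ([k1, k2, p1, p2, k3] as OpenCV has them; the pictures are not rectified), "world_from_camera" (4x4, takes a point from camera to world coordinates); the wrist camera has in their place "T_tool_cam" (4x4, takes a point from camera to tool coordinates, whose origin is the TCP and whose axes are the flange's). Camera axes: x right, y down, z forward; pixel columns grow to the right and rows downward; lengths in m; the calibration is good to about 2 mm. A picture is of the moment at which its call begins: read the wrist's pose just before it. get_calibration takes no time and is no camera call.
- sign_off(): hands the job in, once; it reports no verdict.
The state is a dict: "t": time; "joints": joint angles; "qd": joint speeds; "tau": joint torques, N m; "tool_pos": TCP position; "eef_rot": TCP orientation; "force": force on the tool from outside, world axes, zero at the start; "moment": the same for the moment, N m; "finger_gap": finger opening in m.
Only numpy, scipy, OpenCV 4.12 (cv2) and the standard library are available. Lean on these libraries where they do the work, as an engineer would, in place of code of your own. Each camera call takes 0.05 s, during which the arm holds its last target.

### The job

Cure the freshly lacquered red cover plates. Take the yellow light shield away from the tunnel mouth and set it aside; then lay each plate in turn on the loading bed with its lacquered face up, long side along the feed, push the feed slide by its red grip right to its end stop so the plate goes wholly into the tunnel, and let go so that the slide snaps back home by its spring. Hold the plates by their edges only, never touch the wet lacquer, and leave the other things on the bench where they are; when every plate is in, set the shield back square and close against the mouth and press the green start button fully down.

Things in the scene. Friction and masses are not known exactly. Their poses are not given: they have to be found in the camera images.
- feeder: Benchtop UV curing tunnel with hand feeder, fixed, 170 x 670 x 98 mm. Origin on the bench top under the middle of the loading bed; +y = feed direction (about the robot's left), -x = front. Flat aluminium deck, top 12 mm above the bench, x -85 to 85, y -217 to 118 mm. On it the blue housing of the slide: x -27 to 27, y -213 to -62 mm, top 49 mm above the bench.
- bed (a point): Middle of the loading bed on the deck's top face, 60 x 80 mm between two fine black lines. A plate with its underside's centre here and its long side along feeder y lies ready for the slide (up to 8 mm off is still guided in).
- mouth (a point): Middle of the lower edge of the tunnel mouth, at deck level, feeder y = 48 mm. The mouth is 78 mm wide, narrowing to a 64 mm lane, 27 to 30 mm high inside. The grey inlet hood over it (y 48 to 100, x -62 to 62 mm) is 54 mm high above the bench.
- lane_end (a point): Middle of the closed far end of the lane on the deck, feeder y = 443 mm. The lane holds four plates end to end; each new plate pushes the others on. Tunnel outside: x -75 to 75 mm, y 98 to 455 mm, 56 mm high above the bench, amber window over the lane, dark finned lamp head (x -32 to 75, y 335 to 440 mm) 97 mm high.
- feed_slide (a joint): Travel of the spring-return feed slide, m: 0 = home, 0.108 = end stop, along feeder +y. The spring pushes back with 3 N at home, 8 N at the end; let go, it snaps home in about 0.3 s. Its pusher blade (52 mm wide) faces +y at feeder y = -52 mm at home, +56 mm at the end: a full stroke leaves a plate from the bed with its centre at y = 96 mm.
- slide_grip (a point): Middle of the feed slide's red upright grip, a block 26 mm across (feeder x), 20 mm along the feed, 46 mm high; moves with the slide. At home it is at feeder y = -183 mm. Its top is 98 mm above the bench, its underside 3 mm above the blue housing.
- start_button (a joint): Travel of the green start button in m: 0 = up, 0.006 = fully down (about 5 N), pressed downward; springs up again.
- start_button_top (a point): Middle of the top face of the green start button (26 mm across) on the front body of the tunnel, pressed straight down.
- light_shield: Loose yellow light shield, 98 mm across (x) x 60 mm (y) x 40 mm high box, 0.3 kg, with a black grip on top: 22 mm across (x), 34 mm along y, from 40 to 80 mm above its underside. Origin at the centre of its underside. Its +y side (rubber seal) closes the mouth: closed, it stands on the deck with its origin at feeder x=0, y=+18 mm, axes parallel to the feeder's.
- plate_1: Aluminium cover plate, 60 mm (x) x 80 mm (y) x 8 mm (z), 0.12 kg; freshly lacquered red on top (+z), bare edges. Origin at the centre of its underside. Between two and four of these plates are there; an absent one reads None throughout.
- coat_1: The wet red lacquer on the top face of plate_1, 54 x 74 mm (3 mm short of each edge); same origin as plate_1 and moves with it. Must not be touched by the gripper or arm.
- plate_2: Aluminium cover plate, 60 mm (x) x 80 mm (y) x 8 mm (z), 0.12 kg; freshly lacquered red on top (+z), bare edges. Origin at the centre of its underside. Between two and four of these plates are there; an absent one reads None throughout.
- coat_2: The wet red lacquer on the top face of plate_2, 54 x 74 mm (3 mm short of each edge); same origin as plate_2 and moves with it. Must not be touched by the gripper or arm.
- plate_3: Aluminium cover plate, 60 mm (x) x 80 mm (y) x 8 mm (z), 0.12 kg; freshly lacquered red on top (+z), bare edges. Origin at the centre of its underside. Between two and four of these plates are there; an absent one reads None throughout.
- coat_3: The wet red lacquer on the top face of plate_3, 54 x 74 mm (3 mm short of each edge); same origin as plate_3 and moves with it. Must not be touched by the gripper or arm.
- plate_4: Aluminium cover plate, 60 mm (x) x 80 mm (y) x 8 mm (z), 0.12 kg; freshly lacquered red on top (+z), bare edges. Origin at the centre of its underside. Between two and four of these plates are there; an absent one reads None throughout.
- coat_4: The wet red lacquer on the top face of plate_4, 54 x 74 mm (3 mm short of each edge); same origin as plate_4 and moves with it. Must not be touched by the gripper or arm.
- spray_can: White spray can with cap, 58 mm diameter, 222 mm high; origin at its underside's centre. Bystander.
- sanding_block: Brown sanding block 64 x 96 x 24 mm; origin at its underside's centre. Bystander.
- jar: Clear jar with red lid, 62 mm diameter, 86 mm high; origin at its underside's centre. Bystander.

How it is judged:
By the outcome, as a careful person would: the job done as asked, in the order asked, and still so for the second after the job is handed in, with the robot touching nothing.
Of plate_1, plate_2, plate_3, plate_4 only 2 to 4 are there at a start; the rules pass over those that are not, and their reading is None.
At some moment in a run one of plate_1, plate_2, plate_3, plate_4, light_shield may be knocked a few centimetres aside while the robot is not near it.
Once in a run the grip may slacken for a moment while it holds something.
It also fails if it takes over 210 s, if anything falls off the work surface, if the arm or the gripper's body presses on something with over 40 N, if the wrist force passes 120 N, or if a joint passes its speed limit or range.

## Working session

There is one attempt and no reset: what is moved stays moved. The work goes in short steps, Python scripts to look and compute and a tool call to move; the robot and the scene stay as the last step left them, time stands still between calls to the robot, and variables do not carry over. Pictures are saved under pics/ and viewed, and the job is handed in when it is done.

Besides the shell and the picture viewer there is one more tool, called by a JSON object that holds its "op" and its "data". drive_tool: Moves the arm, as the interface text tells. Its arguments: {"type":"object","properties":{"translation":{"type":"array"},"angular":{"type":"array"},"hand":{"type":"number"},"squeeze":{"type":"number"}},"required":["translation","angular"]}

```bash
ls; mkdir -p pics
cat > h.py <<'E'
import numpy as np,cv2
from plant import manip,snapshot,get_calibration,sign_off
from scipy.spatial.transform import Rotation as R
def Rt(q): return R.from_quat([q[1],q[2],q[3],q[0]]).as_matrix()
def K(c):
    f=200/np.tan(np.radians(c['fovy'])/2); return np.array([[f,0,c['cx']],[0,f,c['cy']],[0,0,1.]])
def wfc(name,st=None):
    c=get_calibration(name)
    if name=='wrist':
        st=st or manip.read_state(); T=np.eye(4);T[:3,:3]=Rt(st['eef_rot']);T[:3,3]=st['tool_pos']
        return c,T@np.array(c['T_tool_cam'])
    return c,np.array(c['world_from_camera'])
def ray(name,uv,T,c):
    p=cv2.undistortPoints(np.array(uv,float).reshape(-1,1,2),K(c),np.array(c['distortion'],float)).reshape(-1,2)
    d=np.c_[p,np.ones(len(p))]@T[:3,:3].T
    return T[:3,3],d
def onplane(name,uv,z,T,c):
    o,d=ray(name,uv,T,c); return o+d*((z-o[2])/d[:,2])[:,None]
def proj(P,T,c):
    Ti=np.linalg.inv(T); r=cv2.Rodrigues(Ti[:3,:3])[0]
    return cv2.projectPoints(np.array(P,float).reshape(-1,1,3),r,Ti[:3,3],K(c),np.array(c['distortion'],float))[0].reshape(-1,2)
def cloud(name,dep,T,c):
    v,u=np.mgrid[0:400,0:640]; 
    o,d=ray(name,np.c_[u.ravel(),v.ravel()],T,c)
    return (o+d*dep.ravel()[:,None]).reshape(400,640,3)
def st():
    s=manip.read_state(); print('t',round(s['t'],2),'pos',np.round(s['tool_pos'],4),'q',np.round(s['eef_rot'],4),'F',np.round(s['force'],1),'gap',round(s['finger_gap'],4),'J',np.round(s['joints'],2)); return s
E
python3 - <<'E'
from h import *
s=st()
print(manip.grasp_offset, Rt(s['eef_rot']).round(3))
for n in ['scene','top','wrist']:
    c,T=wfc(n); im,d=snapshot(n); cv2.imwrite(f'pics/{n}0.png',im); np.savez(f'{n}0.npz',im=im,d=d,T=T); print(n,c['fovy'],T.round(3).tolist())
E
```

```text
pics
t 0.0 pos [ 0.2649 -0.6202  0.2303] q [-9.000e-04  9.797e-01  2.005e-01 -3.000e-04] F [-1.2 -0.  -0.1] gap 0.0851 J [ 1.14  0.47 -0.05  1.53  0.02  1.14 -0.08]
-0.0187 [[ 0.92   0.393 -0.001]
 [ 0.393 -0.92   0.002]
 [-0.    -0.002 -1.   ]]
scene 54.02270768411511 [[-0.823, -0.378, 0.424, -0.08], [-0.568, 0.552, -0.611, 0.905], [-0.003, -0.744, -0.669, 1.013], [0.0, 0.0, 0.0, 1.0]]
top 42.035789161667225 [[-0.022, -0.98, 0.196, 0.186], [-1.0, 0.021, -0.006, 0.05], [0.002, -0.196, -0.981, 1.725], [0.0, 0.0, 0.0, 1.0]]
wrist 59.53252136688889 [[0.394, -0.886, -0.243, 0.326], [-0.919, -0.381, -0.101, -0.594], [-0.003, 0.263, -0.965, 0.373], [0.0, 0.0, 0.0, 1.0]]
```

View pics/top0.png

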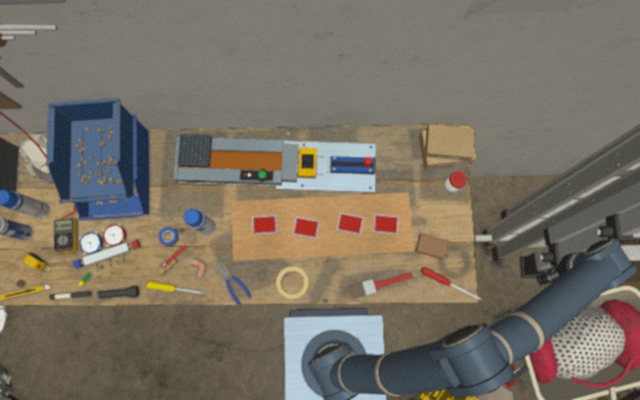

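View pics/scene0.png

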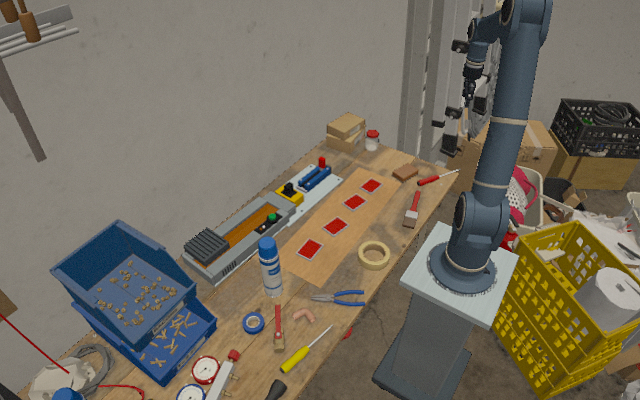

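The top view shows four red plates at about (264,224), (307,227), (350,223) and (386,223). The shield is at (308,162), the red grip at (368,161) and the green button at (262,174). Next I'll measure these.

Run:
```python
from h import *
z=np.load('top0.npz');im=z['im'];T=z['T'];c=get_calibration('top')
cv2.imwrite('pics/top0z.png',cv2.resize(im[120:270,160:420],(780,450),interpolation=cv2.INTER_CUBIC))
z2=np.load('scene0.npz');cv2.imwrite('pics/sc0z.png',cv2.resize(z2['im'][120:290,180:420],(780,552),interpolation=cv2.INTER_CUBIC))
P=cloud('top',z['d'],T,c)
for n,(u,v) in dict(table=(220,250),board=(330,240),deck=(330,180),deck2=(290,182),hood=(290,150),tunnel=(190,178),shield=(315,150),bench=(410,160)).items(): print(n,P[v,u].round(4))
hsv=cv2.cvtColor(im,cv2.COLOR_BGR2HSV)
red=(((hsv[...,0]<8)|(hsv[...,0]>172))&(hsv[...,1]>150)&(hsv[...,2]>80)).astype(np.uint8)
n,l,s,ce=cv2.connectedComponentsWithStats(red)
for i in range(1,n):
    if s[i,4]>60 and s[i,0]<480:
        cn=cv2.findContours((l==i).astype(np.uint8),0,1)[0][0]
        rc=cv2.minAreaRect(cn); h=np.median(P[l==i][:,2])
        w=onplane('top',[ce[i]],h,T,c)[0]
        b=onplane('top',cv2.boxPoints(rc),h,T,c); e=b[1]-b[0];e2=b[2]-b[1]
        if np.hypot(*e[:2])<np.hypot(*e2[:2]): e,e2=e2,e
        print(ce[i].round(1),s[i,4],'h',h.round(4),w.round(4),np.linalg.norm(e).round(4),np.linalg.norm(e2).round(4),'ang',np.degrees(np.arctan2(e[1],e[0])).round(1))
for nm,m in dict(yel=(hsv[...,0]>20)&(hsv[...,0]<32)&(hsv[...,1]>170)&(hsv[...,2]>120),grn=(hsv[...,0]>50)&(hsv[...,0]<85)&(hsv[...,1]>120)&(hsv[...,2]>60)).items():
    n,l,s,ce=cv2.connectedComponentsWithStats(m.astype(np.uint8))
    for i in range(1,n):
        if s[i,4]>25: h=np.median(P[l==i][:,2]);print(nm,ce[i].round(1),s[i],h,onplane('top',[ce[i]],h,T,c))
```

```text
table [ 0.3694  0.3703 -0.0014]
board [0.3939 0.0045 0.0071]
deck [ 0.6013 -0.0012 -0.0055]
deck2 [0.5933 0.1347 0.0111]
hood [0.6923 0.1313 0.0558]
tunnel [0.6022 0.4613 0.0606]
shield [0.6903 0.0479 0.0564]
bench [ 0.6638 -0.2772  0.0035]
[457.8 179.1] 204 h 0.0862 [ 0.5736 -0.4131  0.0862] 0.0504 0.05 ang -46.9
[263.9 224.3] 262 h 0.008 [0.4512 0.2236 0.008 ] 0.0676 0.0461 ang -86.8
[349.8 223.2] 262 h 0.008 [ 0.4487 -0.0629  0.008 ] 0.0655 0.0457 ang -102.7
[385.5 223.7] 263 h 0.0079 [ 0.4445 -0.182   0.0079] 0.0636 0.0472 ang -91.3
[305.7 227. ] 259 h 0.0079 [0.4389 0.0844 0.0079] 0.0659 0.0453 ang -100.8
[176.1 253.6] 67 h 0.0492 [0.3554 0.5022 0.0492] 0.0761 0.0115 ang -49.0
[435.4 276.1] 186 h 0.0229 [ 0.2667 -0.334   0.0229] 0.0944 0.0221 ang -118.2
[392.8 280. ] 173 h 0.0118 [ 0.2578 -0.1966  0.0118] 0.1209 0.0203 ang -74.5
yel [307.  163.3] [298 149  18  28 292] 0.05219739255922806 [[0.64631885 0.07553832 0.05219739]]
yel [ 32.9 261.8] [ 23 253  23  18 187] 0.05588735699873526 [[0.33764348 0.96170172 0.05588736]]
yel [159.8 286. ] [147 281  28  10 184] 0.022579690018637022 [[0.2542824  0.55917    0.02257969]]
yel [ 21.7 292.4] [  0 286  44  14 143] 0.011972686058439042 [[0.24261338 1.01477303 0.01197269]]
yel [437.7 394.3] [433 391  11   9  51] -0.5338960061190603 [[-0.19186743 -0.43884647 -0.53389601]]
yel [424.9 396.2] [420 392  12   8  57] -0.7171044556554382 [[-0.22908222 -0.42056359 -0.71710446]]
yel [470.8 398.3] [465 397  13   3  29] -0.2100537192508014 [[-0.15425927 -0.48541509 -0.21005372]]
grn [261.6 174. ] [258 170   8   9  54] 0.07717465078123353 [[0.60627078 0.22387399 0.07717465]]
```

View pics/top0z.png

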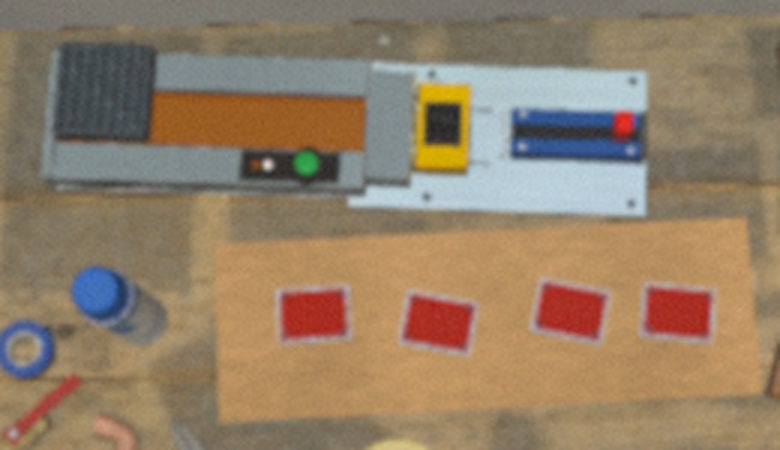

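View pics/sc0z.png

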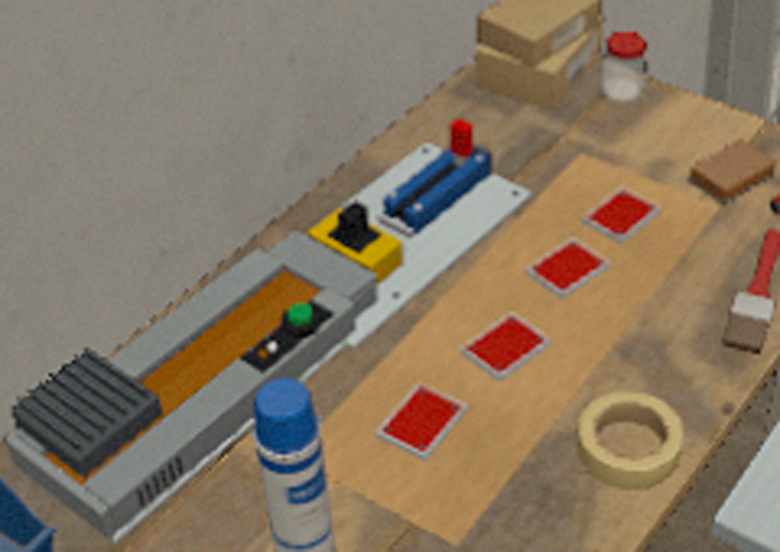

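Four plates, all lacquer side up, lie on a thin brown mat. The shield stands at the mouth and the slide is home. Next I'll get the feeder pose.

Run:
```python
from h import *
z=np.load('top0.npz');T=z['T'];c=get_calibration('top')
f=lambda x,y:(160+x/3-.33,120+y/3-.33)
def p(n,x,y,h): print(n,onplane('top',[f(x,y)],h,T,c)[0].round(4))
p('deckBR',648,72,.012);p('deckFR',646,213,.012);p('deckFL',349,205,.012)
p('hoodBR',413,73,.054);p('hoodFR',409,184,.054);p('tunBL',60,44,.056)
p('housBR',642,110,.049);p('housFR',641,159,.049);p('housBL',513,108,.049);p('housFL',513,157,.049)
p('gripTop',624,124,.098);p('shgrip',442,124,.092);p('btn',307,163,.07)
p('shBL',417,85,.052);p('shBR',470,85,.052);p('shFL',416,170,.052);p('shFR',469,172,.052)
print(np.array(get_calibration('wrist')['T_tool_cam']).round(3).tolist())
s2=np.load('scene0.npz')
```

```text
deckBR [ 0.722  -0.1609  0.012 ]
deckFR [ 0.5569 -0.1514  0.012 ]
deckFL [0.5733 0.182  0.012 ]
hoodBR [0.7132 0.1066 0.054 ]
hoodFR [0.5861 0.1127 0.054 ]
tunBL [0.7552 0.5013 0.056 ]
housBR [ 0.6664 -0.1477  0.049 ]
housFR [ 0.6102 -0.1441  0.049 ]
housBL [ 0.6717 -0.004   0.049 ]
housFL [ 0.6155 -0.0025  0.049 ]
gripTop [ 0.6371 -0.1218  0.098 ]
shgrip [0.6429 0.0747 0.092 ]
btn [0.6082 0.2232 0.07  ]
shBL [0.6998 0.1024 0.052 ]
shBR [0.6985 0.0433 0.052 ]
shFL [0.6022 0.1049 0.052 ]
shFR [0.5987 0.0465 0.052 ]
[[0.001, -0.965, -0.263, 0.066], [1.0, 0.001, -0.0, -0.0], [0.001, -0.263, 0.965, -0.142], [0.0, 0.0, 0.0, 1.0]]
```

{"op": "drive_tool", "data": {"translation": [[62,-48.9,0],[62,-48.9,0],[62,-48.9,0],[62,-48.9,0],[62,-48.9,0]], "angular": [[0,0,-1.124],[0,0,-1.124],[0,0,-1.124],[0,0,-1.124],[0,0,-1.124]], "hand": 0, "squeeze": 40}}

```text
t: 0.57
tool_pos: [0.3654, -0.4358, 0.2311]
eef_rot: [-0.0, 0.869, 0.495, -0.0]
force: [1.0, -0.7, -0.2]
finger_gap: 0.0853
```

```bash
cat >> h.py <<'E'
FO=np.array([0.646,0.061]);FY=-2.5
def F2W(x,y):
    a=np.radians(FY); return FO+np.array([x*np.cos(a)-y*np.sin(a),x*np.sin(a)+y*np.cos(a)])
def W2F(w):
    a=np.radians(FY); d=np.array(w[:2])-FO; return np.array([d[0]*np.cos(a)+d[1]*np.sin(a),-d[0]*np.sin(a)+d[1]*np.cos(a)])
def to(wx,wy,z,yaw):
    "yaw: azimuth deg of the object's +x axis (tool y)"
    s=manip.read_state(); M=Rt(s['eef_rot']); a=np.radians(yaw)
    ty=np.array([np.cos(a),np.sin(a),0]); tz=np.array([0,0,-1.]); G=np.c_[np.cross(ty,tz),ty,tz]
    d=M.T@(np.array([wx,wy,z])-s['tool_pos'])*100; r=R.from_matrix(M.T@G).as_rotvec()
    print('t',round(s['t'],2),'at',np.round(s['tool_pos'],4),'feeder',W2F(s['tool_pos']).round(4),'MOVE',d.round(2),'ANG',r.round(3),'gap',round(s['finger_gap'],4),'F',np.round(s['force'],1))
E
python3 -c "
from h import *
to(*F2W(0,.014),.23,FY)"
```

```text
t 0.57 at [ 0.3654 -0.4358  0.2311] feeder [-0.2586 -0.5086] MOVE [58.28 -1.92  0.11] ANG [-0.    -0.    -0.493] gap 0.0853 F [ 1.  -0.7 -0.2]
```

{"op": "drive_tool", "data": {"translation": [[58.3,-1.9,0],[58.3,-1.9,0],[58.3,-1.9,0],[58.3,-1.9,0],[58.3,-1.9,0]], "angular": [[0,0,-0.493],[0,0,-0.493],[0,0,-0.493],[0,0,-0.493],[0,0,-0.493]]}}

```text
t: 0.98
tool_pos: [0.4669, -0.2541, 0.2313]
eef_rot: [0.0, 0.723, 0.691, -0.0]
force: [0.8, 0.2, -0.2]
finger_gap: 0.0853
```

```bash
python3 -c "
from h import *
to(*F2W(0,.014),.23,FY)"
```

```text
t 0.98 at [ 0.4669 -0.2541  0.2313] feeder [-0.1651 -0.3226] MOVE [33.69 16.46  0.13] ANG [-0.     0.    -0.002] gap 0.0853 F [ 0.8  0.2 -0.2]
```

{"op": "drive_tool", "data": {"translation": [[33.7,16.5,0],[33.7,16.5,0],[33.7,16.5,0],[33.7,16.5,0],[33.7,16.5,0]], "angular": [[0,0,0],[0,0,0],[0,0,0],[0,0,0],[0,0,0]]}}

```text
t: 1.4
tool_pos: [0.5677, -0.0718, 0.2312]
eef_rot: [0.0, 0.724, 0.689, -0.0]
force: [0.5, -0.6, 0.4]
finger_gap: 0.0854
```

{"op": "drive_tool", "data": {"translation": [[15,7.3,0],[15,7.3,0],[15,7.3,0],[15,7.3,0],[15,7.3,0]], "angular": [[0,0,0],[0,0,0],[0,0,0],[0,0,0],[0,0,0]]}}

```text
t: 1.82
tool_pos: [0.6488, 0.0838, 0.2311]
eef_rot: [-0.002, 0.72, 0.694, 0.003]
force: [-0.2, 1.3, -0.3]
finger_gap: 0.0852
```

```bash
python3 -c "
from h import *
to(*F2W(0,.014),.23,FY)
s=manip.read_state();c,T=wfc('wrist',s)
im,d=snapshot('wrist');cv2.imwrite('pics/w1.png',im);np.savez('w1.npz',im=im,d=d,T=T)"
```

```text
t 1.82 at [0.6488 0.0838 0.2311] feeder [0.0018 0.0229] MOVE [-0.89 -0.18  0.1 ] ANG [ 0.001 -0.008  0.006] gap 0.0852 F [-0.2  1.3 -0.3]
```

View pics/w1.png

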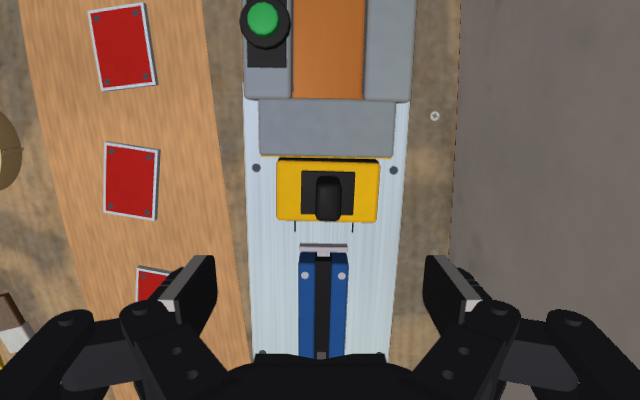

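Run:
```python
from h import *
z=np.load('w1.npz');T=z['T'];im=z['im'];c=get_calibration('wrist')
cv2.imwrite('pics/w1z.png',cv2.resize(im[80:330,230:430],(640,800))[:600]);
def p(n,x,y,h): 
    w=onplane('wrist',[(x,y)],h,T,c)[0];print(n,w.round(4),'F',W2F(w).round(4))
p('hoodL',259,153,.054);p('hoodR',395,157,.054);p('tunL',246,99,.056);p('tunR',410,101,.056)
p('housL',299,254,.049);p('housR',348,254,.049);p('btn',263,18,.07)
p('lineL',295,231,.012);p('lineR',352,231,.012)
P=cloud('wrist',z['d'],T,c)
for n,(u,v) in dict(deck=(270,240),board=(180,150),hood=(300,130),yel=(290,190),hous=(306,300),btn=(263,18),plate=(130,180)).items(): print(n,P[v,u].round(4))
```

```text
hoodL [0.5944 0.1135 0.054 ] F [-0.0538  0.0502]
hoodR [0.7191 0.1053 0.054 ] F [0.0711 0.0475]
tunL [0.5868 0.1618 0.056 ] F [-0.0635  0.0981]
tunR [0.7314 0.155  0.056 ] F [0.0813 0.0976]
housL [0.6256 0.0106 0.049 ] F [-0.0182 -0.0512]
housR [0.6747 0.0088 0.049 ] F [ 0.0309 -0.0509]
btn [0.6082 0.2245 0.07  ] F [-0.0449  0.1617]
lineL [0.6198 0.0222 0.012 ] F [-0.0245 -0.04  ]
lineR [0.6822 0.0199 0.012 ] F [ 0.038  -0.0395]
deck [0.5915 0.0124 0.0115]
board [ 4.992e-01  1.143e-01 -4.000e-04]
hood [0.633  0.1328 0.0542]
yel [0.6207 0.0773 0.0521]
hous [ 0.6299 -0.0435  0.0456]
btn [0.6092 0.2227 0.0774]
plate [0.4418 0.0852 0.0074]
```

View pics/w1z.png

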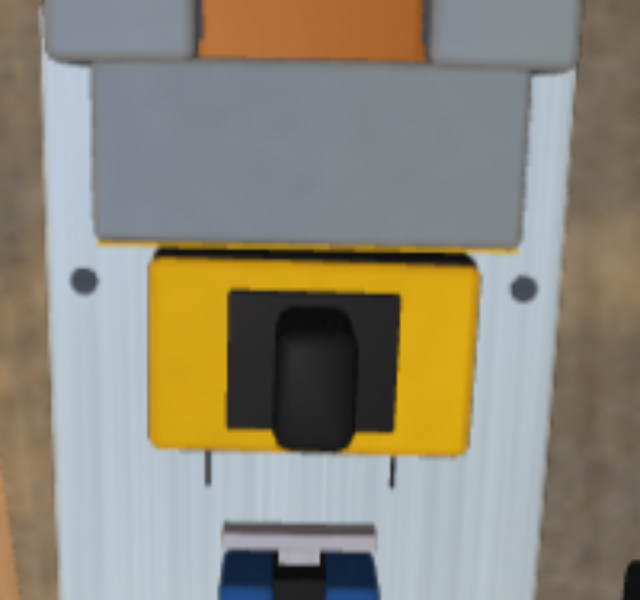

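{"op": "drive_tool", "data": {"translation": [[-0.9,0.6,0],[-0.9,0.6,0],[-0.9,0.6,0],[-0.9,0.6,0]], "angular": [[0,0,0],[0,0,0],[0,0,0],[0,0,0]]}}

```text
t: 2.2
tool_pos: [0.6529, 0.0609, 0.2313]
eef_rot: [0.0, 0.725, 0.688, -0.0]
force: [0.5, -0.4, -0.6]
finger_gap: 0.0855
```

Run:
```python
from h import *
to(*F2W(0.007,.014),.23,FY)
s=manip.read_state();c,T=wfc('wrist',s)
im,d=snapshot('wrist');np.savez('w2.npz',im=im,d=d,T=T)
cv2.imwrite('pics/w2z.png',cv2.resize(im[0:300,200:450],(666,800))[:600])
cv2.imwrite('pics/w2.png',im)
P=cloud('wrist',d,T,c)
# deck edges: height threshold per row
for v in (220,240,260,280,170):
    m=np.abs(P[v,:,2]-.012)<.006; u=np.where(m)[0]
    print(v,u.min(),u.max(),onplane('wrist',[(u.min(),v),(u.max(),v)],.012,T,c).round(4).tolist())
hs=cv2.cvtColor(im,cv2.COLOR_BGR2HSV)
m=((hs[...,0]>20)&(hs[...,0]<32)&(hs[...,1]>170)&(hs[...,2]>120)&(np.abs(P[...,2]-.052)<.006)).astype(np.uint8)
cn=max(cv2.findContours(m,0,1)[0],key=cv2.contourArea)
b=onplane('wrist',cv2.boxPoints(cv2.minAreaRect(cn)),.052,T,c);print(cv2.boxPoints(cv2.minAreaRect(cn)),b.round(4),b.mean(0))
```

```text
t 2.2 at [0.6529 0.0609 0.2313] feeder [0.0069 0.0002] MOVE [ 1.38 -0.01  0.13] ANG [-0.     0.001 -0.009] gap 0.0855 F [ 0.5 -0.4 -0.6]
220 243 457 [[0.5666, 0.013, 0.012], [0.8013, 0.0007, 0.012]]
240 244 457 [[0.5651, -0.0103, 0.012], [0.8027, -0.023, 0.012]]
260 131 455 [[0.4301, -0.0291, 0.012], [0.8019, -0.0474, 0.012]]
280 0 391 [[0.2462, -0.0515, 0.012], [0.7285, -0.0681, 0.012]]
170 97 460 [[0.4123, 0.0774, 0.012], [0.8017, 0.0565, 0.012]]
[[271. 135.]
 [374. 135.]
 [374. 196.]
 [271. 196.]] [[0.6108 0.1054 0.052 ]
 [0.7045 0.1006 0.052 ]
 [0.7037 0.0432 0.052 ]
 [0.6059 0.0483 0.052 ]] [0.65622827 0.07437395 0.052     ]
```

View pics/w2.png

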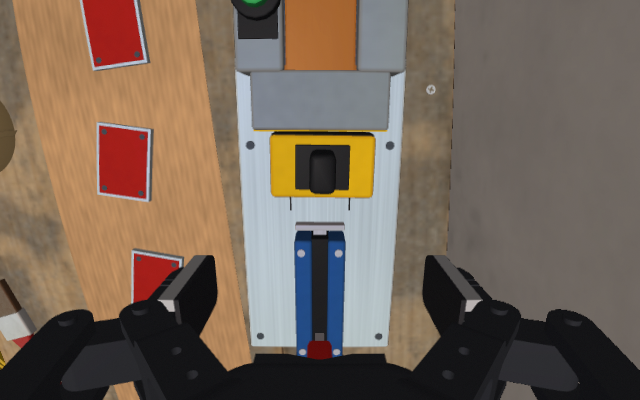

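```bash
sed -i 's/^FO=.*/FO=np.array([0.652,0.061]);FY=-2.9/' h.py; python3 -c "
from h import *
to(*F2W(0.001,.0138),.060,FY)"
```

```text
t 2.25 at [0.6529 0.0616 0.2314] feeder [0.0008 0.0007] MOVE [1.320e+00 1.000e-02 1.714e+01] ANG [ 0.     0.001 -0.001] gap 0.0852 F [ 0.4  0.8 -0.4]
```

{"op": "drive_tool", "data": {"translation": [[1.3,0,4],[1.3,0,8],[1.3,0,12],[1.3,0,16],[1.3,0,17]], "angular": [[0,0,0],[0,0,0],[0,0,0],[0,0,0],[0,0,0]]}}

```text
t: 2.67
tool_pos: [0.6491, 0.0744, 0.055]
eef_rot: [-0.003, 0.724, 0.689, -0.005]
force: [-1.0, -0.2, -1.0]
finger_gap: 0.0852
```

{"op": "drive_tool", "data": {"translation": [[0,0,0],[0,0,0],[0,0,0],[0,0,0],[0,0,0]], "angular": [[0,0,0],[0,0,0],[0,0,0],[0,0,0],[0,0,0]], "hand": 255, "squeeze": 40}}

```text
t: 3.08
tool_pos: [0.6552, 0.0767, 0.0639]
eef_rot: [0.001, 0.724, 0.689, 0.002]
force: [-0.2, 0.2, 0.3]
finger_gap: 0.0257
```

{"op": "drive_tool", "data": {"translation": [[0,0,0],[0,0,0],[0,0,0],[0,0,0],[0,0,0]], "angular": [[0,0,0],[0,0,0],[0,0,0],[0,0,0],[0,0,0]]}}

```text
t: 3.5
tool_pos: [0.6553, 0.0767, 0.0637]
eef_rot: [0.001, 0.724, 0.69, 0.001]
force: [0.7, -1.1, 7.4]
finger_gap: 0.0213
```

Run:
```python
from h import *
to(0.61,-0.25,.2,0)
s=manip.read_state();c,T=wfc('wrist',s)
im,d=snapshot('wrist');cv2.imwrite('pics/w3.png',im)
```

```text
t 3.5 at [0.6553 0.0767 0.0637] feeder [0.0025 0.0159] MOVE [-32.85  -2.87 -13.65] ANG [ 0.004 -0.    -0.049] gap 0.0213 F [ 0.7 -1.1  7.4]
```

View pics/w3.png

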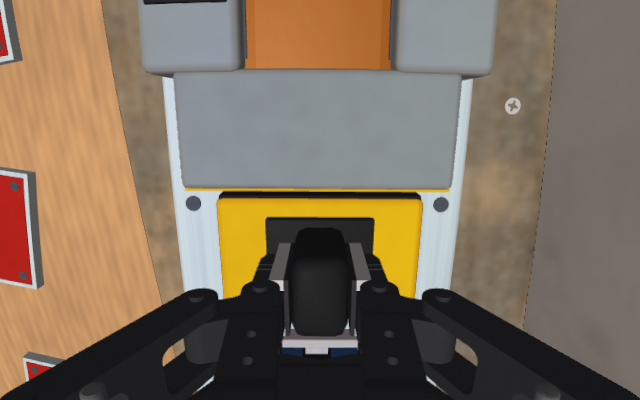

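The shield grip is held between the pads (gap 21 mm). I'll lift it and carry it to the free bench on the right.

{"op": "drive_tool", "data": {"translation": [[0,0,-3],[0,0,-6],[0,0,-9],[0,0,-12],[0,0,-14]], "angular": [[0,0,0],[0,0,0],[0,0,0],[0,0,0],[0,0,0]]}}

```text
t: 3.97
tool_pos: [0.654, 0.0766, 0.2041]
eef_rot: [0.001, 0.724, 0.69, 0.001]
force: [0.2, -0.0, -2.9]
finger_gap: 0.0212
```

{"op": "drive_tool", "data": {"translation": [[-4,0,0],[-8,-1,0],[-12,-1.5,0],[-16,-2,0],[-20,-2.5,0]], "angular": [[0,0,0],[0,0,0],[0,0,0],[0,0,0],[0,0,0]]}}

```text
t: 4.38
tool_pos: [0.6174, -0.1239, 0.2008]
eef_rot: [-0.0, 0.724, 0.69, -0.001]
force: [0.6, 0.1, -3.3]
finger_gap: 0.0213
```

{"op": "drive_tool", "data": {"translation": [[-4,0,0],[-8,0,0],[-12,0,0],[-12.8,0,0],[-12.8,0,0]], "angular": [[0,0,0],[0,0,0],[0,0,0],[0,0,0],[0,0,0]]}}

```text
t: 4.8
tool_pos: [0.6103, -0.2565, 0.2]
eef_rot: [-0.0, 0.727, 0.686, -0.002]
force: [-0.2, 0.1, -3.6]
finger_gap: 0.0209
```

Run:
```python
from h import *
to(0.61,-0.25,.0537,0)
im,d=snapshot('wrist');cv2.imwrite('pics/w4.png',im)
```

```text
t 4.8 at [ 0.6103 -0.2565  0.2   ] feeder [-0.0256 -0.3192] MOVE [ 0.69 -0.03 14.63] ANG [-0.003  0.003 -0.058] gap 0.0209 F [-0.2  0.1 -3.6]
```

View pics/w4.png

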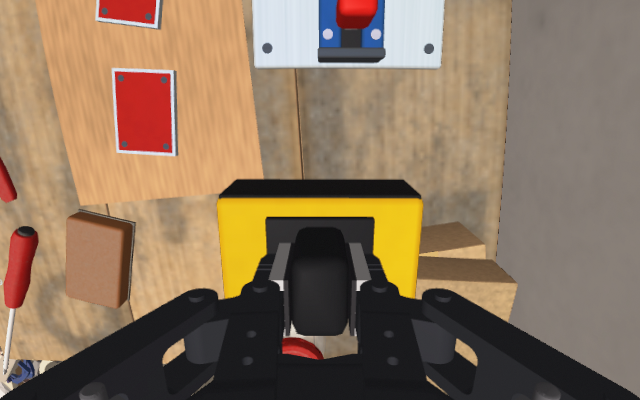

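{"op": "drive_tool", "data": {"translation": [[2.6,0,4],[2.6,0,8],[2.6,0,11],[2.6,0,13],[2.6,0,14]], "angular": [[0,0,0],[0,0,0],[0,0,0],[0,0,0],[0,0,0]]}}

```text
t: 5.27
tool_pos: [0.6115, -0.2208, 0.0575]
eef_rot: [-0.003, 0.723, 0.691, -0.001]
force: [-1.4, -0.8, -3.1]
finger_gap: 0.0215
```

{"op": "drive_tool", "data": {"translation": [[0,0,0.3],[0,0,0.6],[0,0,0.7],[0,0,0.7]], "angular": [[0,0,0],[0,0,0],[0,0,0],[0,0,0]]}}

```text
t: 5.6
tool_pos: [0.6151, -0.224, 0.0559]
eef_rot: [0.001, 0.724, 0.69, 0.001]
force: [0.4, -0.4, -3.1]
finger_gap: 0.0215
```

{"op": "drive_tool", "data": {"translation": [[0,0,0.3],[0,0,0.3],[0,0,0.5],[0,0,0.5]], "angular": [[0,0,0],[0,0,0],[0,0,0],[0,0,0]]}}

```text
t: 5.93
tool_pos: [0.6144, -0.224, 0.0517]
eef_rot: [0.001, 0.724, 0.69, -0.0]
force: [-4.1, 1.5, 8.1]
finger_gap: 0.0216
```

{"op": "drive_tool", "data": {"translation": [[0,0,0],[0,0,0],[0,0,0],[0,0,0]], "angular": [[0,0,0],[0,0,0],[0,0,0],[0,0,0]], "hand": 0}}

```text
t: 6.27
tool_pos: [0.6143, -0.2242, 0.0496]
eef_rot: [0.0, 0.724, 0.69, 0.0]
force: [0.7, -0.2, -1.2]
finger_gap: 0.069
```

{"op": "drive_tool", "data": {"translation": [[0,0,-4],[0,0,-8],[0,0,-12],[0,-4,-16],[2,-8,-17]], "angular": [[0,0,0],[0,0,0],[0,0,0],[0,0,0],[0,0,0]]}}

```text
t: 6.68
tool_pos: [0.5521, -0.2093, 0.2177]
eef_rot: [0.004, 0.725, 0.688, 0.002]
force: [0.0, -1.4, 0.8]
finger_gap: 0.0853
```

```bash
cat >> h.py <<'E'
def plates(name,save=None):
    c,T=wfc(name); im,d=snapshot(name)
    if save: cv2.imwrite('pics/'+save,im)
    P=cloud(name,d,T,c); hs=cv2.cvtColor(im,cv2.COLOR_BGR2HSV)
    red=(((hs[...,0]<8)|(hs[...,0]>172))&(hs[...,1]>150)&(hs[...,2]>80)).astype(np.uint8)
    red=cv2.morphologyEx(red,cv2.MORPH_CLOSE,np.ones((7,7)) if name=='wrist' else np.ones((1,1)))
    n,l,s,ce=cv2.connectedComponentsWithStats(red)
    for i in range(1,n):
        if s[i,4]<200: continue
        h=np.median(P[l==i][:,2])
        if abs(h-.008)>.012 and abs(h-.02)>.01: continue
        zz=.008 if h<.014 else .02
        cn=max(cv2.findContours((l==i).astype(np.uint8),0,1)[0],key=cv2.contourArea).reshape(-1,2)
        w=onplane(name,cn,zz,T,c)[:,:2].astype(np.float32)
        (cx,cy),(a,b),_=rc=cv2.minAreaRect(w*1000); bx=cv2.boxPoints(rc); e=bx[1]-bx[0];e2=bx[2]-bx[1]
        if np.hypot(*e)<np.hypot(*e2): e,e2=e2,e
        az=np.degrees(np.arctan2(e[1],e[0]))%180
        print('plate px',ce[i].round(0),'h',round(float(h),4),'xy',round(cx/1000,4),round(cy/1000,4),'size',np.hypot(*e).round(1),np.hypot(*e2).round(1),'yaw',round(az-90,1),'edge' if s[i,0]==0 or s[i,1]==0 or s[i,0]+s[i,2]==640 else '')
E
python3 - <<'E'
from h import *
st()
plates('wrist','w5.png');plates('top','top5.png');plates('scene','sc5.png')
E
```

```text
t 6.68 pos [ 0.5521 -0.2093  0.2177] q [0.0042 0.7253 0.6884 0.0021] F [ 0.  -1.4  0.8] gap 0.0853 J [ 0.67  0.38 -0.5   1.74  0.21  1.06  0.05]
plate px [202.  34.] h 0.0078 xy 0.4494 -0.0675 size 66.1 53.4 yaw -12.7 edge
plate px [212. 153.] h 0.0077 xy 0.4458 -0.1831 size 72.7 53.0 yaw -7.5 
plate px [ 45. 175.] h 0.0105 xy 0.2589 -0.1983 size 129.8 33.5 yaw 14.5 
plate px [ 83. 287.] h 0.0229 xy 0.2797 -0.3239 size 76.7 28.1 yaw -27.6 
plate px [264. 224.] h 0.008 xy 0.4513 0.2231 size 67.1 45.8 yaw 3.2 
plate px [350. 223.] h 0.0082 xy 0.4485 -0.0628 size 65.4 45.7 yaw -12.7 
plate px [386. 224.] h 0.0078 xy 0.4437 -0.1819 size 63.5 46.8 yaw -2.9 
plate px [306. 227.] h 0.0077 xy 0.4385 0.0845 size 65.8 45.8 yaw -10.8 
plate px [309. 249.] h 0.0085 xy 0.4511 0.2226 size 70.4 48.8 yaw -1.2
```

View pics/w5.png

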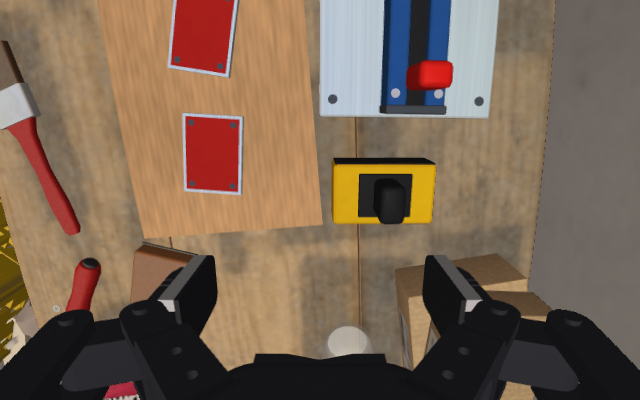

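View pics/sc5.png

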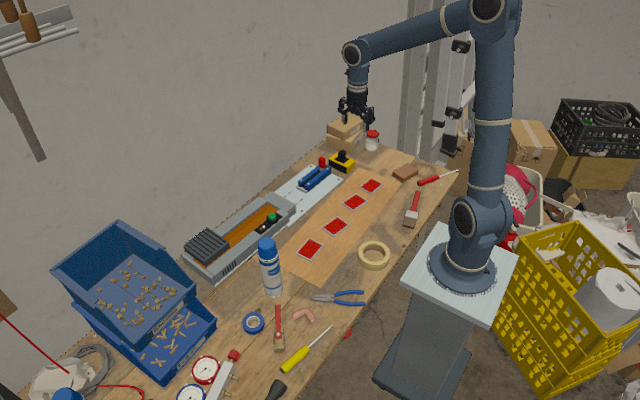

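Shield now stands aside on bare bench at about (0.614,-0.224). It's clear of the deck, boxes and jar. Next is the rightmost plate.

```bash
python3 -c "
from h import *
to(.4455,-.182,.12,-3)"
```

```text
t 6.83 at [ 0.5478 -0.2058  0.2154] feeder [-0.0905 -0.2717] MOVE [  1.9  -10.36   9.51] ANG [0.002 0.002 0.004] gap 0.0856 F [-0.7 -0.   0.8]
```

{"op": "drive_tool", "data": {"translation": [[1,-4,3],[1.9,-8,6],[1.9,-10.4,9],[1.9,-10.4,9.5],[1.9,-10.4,9.5]], "angular": [[0,0,0],[0,0,0],[0,0,0],[0,0,0],[0,0,0]]}}

```text
t: 7.25
tool_pos: [0.4409, -0.1816, 0.1146]
eef_rot: [-0.004, 0.724, 0.689, -0.002]
force: [-0.2, -0.6, -0.5]
finger_gap: 0.0854
```

{"op": "drive_tool", "data": {"translation": [[0,0,0],[0,0,0]], "angular": [[0,0,0],[0,0,0]]}}

```text
t: 7.42
tool_pos: [0.4489, -0.1828, 0.1195]
eef_rot: [0.001, 0.724, 0.69, 0.001]
force: [0.4, 0.2, 0.9]
finger_gap: 0.0854
```

Run:
```python
from h import *
st(); plates('wrist','w6.png')
to(.4455,-.182,.01,-3)
```

```text
t 7.42 pos [ 0.4489 -0.1828  0.1195] q [0.0013 0.7242 0.6896 0.0012] F [0.4 0.2 0.9] gap 0.0854 J [ 0.71  0.34 -0.5   2.07  0.23  0.78  0.03]
plate px [311.  41.] h 0.0078 xy 0.4486 -0.0704 size 60.1 53.7 yaw -12.6 edge
plate px [ 81. 221.] h 0.0106 xy 0.2592 -0.1986 size 129.7 33.2 yaw 14.7 
plate px [315. 197.] h 0.0078 xy 0.4457 -0.1832 size 73.1 53.4 yaw -7.2 
plate px [122. 392.] h 0.0231 xy 0.262 -0.3476 size 30.8 20.5 yaw -88.5 
t 7.47 at [ 0.4491 -0.1828  0.1198] feeder [-0.1903 -0.2538] MOVE [ 0.07 -0.41 10.98] ANG [0.004 0.    0.004] gap 0.0853 F [ 0.6 -0.4  0.1]
```

View pics/w6.png

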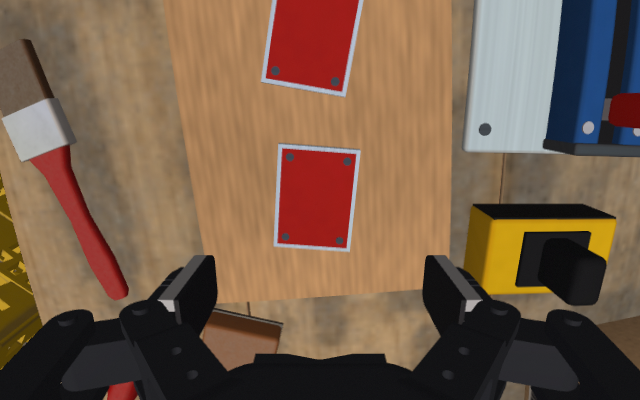

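Plate 1 is right under the tool at px (315,197). It measures 73x53 mm of lacquer, which matches, and its yaw is -7°.

{"op": "drive_tool", "data": {"translation": [[0,-0.3,3],[0,-0.3,6],[0,-0.3,8.5],[0,-0.3,10],[0,-0.3,10.5]], "angular": [[0,0,0.077],[0,0,0.077],[0,0,0.077],[0,0,0.077],[0,0,0.077]]}}

```text
t: 7.88
tool_pos: [0.444, -0.1821, 0.0121]
eef_rot: [-0.001, 0.75, 0.661, -0.0]
force: [0.5, -0.8, 0.9]
finger_gap: 0.0853
```

{"op": "drive_tool", "data": {"translation": [[0,0,0],[0,0,0],[0,0,0]], "angular": [[0,0,0],[0,0,0],[0,0,0]]}}

```text
t: 8.13
tool_pos: [0.4448, -0.1826, 0.0148]
eef_rot: [0.001, 0.75, 0.661, 0.001]
force: [-0.6, 0.1, 0.7]
finger_gap: 0.0852
```

Run:
```python
from h import *
plates('wrist','w7.png')
to(.4457,-.1832,-.002,-7.2)
```

```text
plate px [293.  34.] h 0.0078 xy 0.4451 -0.0858 size 53.7 29.4 yaw 77.3 edge
plate px [322. 251.] h 0.0077 xy 0.4457 -0.1833 size 73.2 53.4 yaw -7.2 
plate px [  7. 343.] h 0.01 xy 0.2682 -0.2169 size 35.3 13.8 yaw -26.2 edge
t 8.18 at [ 0.4445 -0.1826  0.0148] feeder [-0.1949 -0.2538] MOVE [-0.04  0.12  1.68] ANG [ 0.003  0.001 -0.   ] gap 0.0855 F [-0.5 -0.9 -0.2]
```

View pics/w7.png

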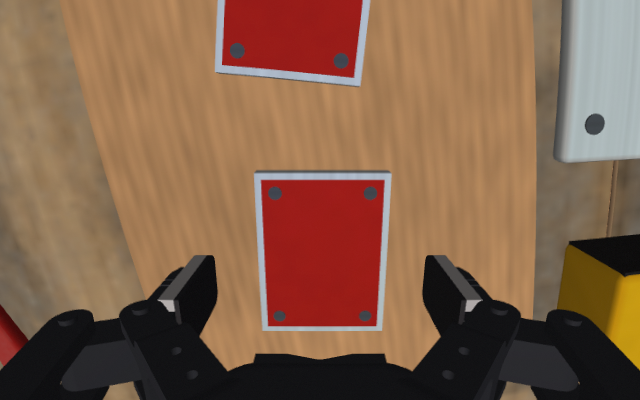

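{"op": "drive_tool", "data": {"translation": [[0,0.1,0.8],[0,0.1,1.6],[0,0.1,1.6],[0,0.1,1.6]], "angular": [[0,0,0],[0,0,0],[0,0,0],[0,0,0]]}}

```text
t: 8.52
tool_pos: [0.4436, -0.1822, -0.0031]
eef_rot: [-0.001, 0.75, 0.661, -0.0]
force: [0.2, 0.7, -0.1]
finger_gap: 0.0856
```

{"op": "drive_tool", "data": {"translation": [[0,0,0],[0,0,0],[0,0,0],[0,0,0],[0,0,0]], "angular": [[0,0,0],[0,0,0],[0,0,0],[0,0,0],[0,0,0]], "hand": 120, "squeeze": 40}}

```text
t: 8.93
tool_pos: [0.4444, -0.1824, -0.0019]
eef_rot: [0.0, 0.75, 0.661, 0.0]
force: [-1.2, 0.3, 4.9]
finger_gap: 0.0584
```

{"op": "drive_tool", "data": {"translation": [[0,0,-2],[0,0,-4],[0,0,-8],[0,0,-12],[0,0,-14]], "angular": [[0,0,0],[0,0,0],[0,0,0],[0,0,0],[0,0,0]]}}

```text
t: 9.35
tool_pos: [0.4458, -0.1826, 0.1413]
eef_rot: [0.002, 0.75, 0.661, 0.001]
force: [0.8, -0.4, -0.5]
finger_gap: 0.0581
```

Run:
```python
from h import *
im,d=snapshot('wrist');cv2.imwrite('pics/w8.png',im)
to(*F2W(0,0),.014,FY)
```

```text
t 9.4 at [ 0.4475 -0.1833  0.1436] feeder [-0.1919 -0.2543] MOVE [26.85 17.08 13.05] ANG [ 0.01   0.004 -0.075] gap 0.058 F [ 0.3 -1.1  0.9]
```

View pics/w8.png

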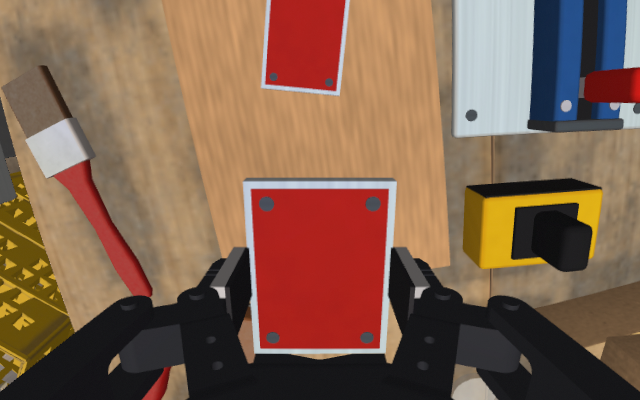

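{"op": "drive_tool", "data": {"translation": [[3,2,0],[6,4,0],[9.5,6,0],[13,8.2,0],[16.4,10.4,0]], "angular": [[0,0,-0.04],[0,0,-0.075],[0,0,-0.075],[0,0,-0.075],[0,0,-0.075]]}}

```text
t: 9.82
tool_pos: [0.5682, -0.0314, 0.1369]
eef_rot: [-0.0, 0.725, 0.689, -0.0]
force: [-0.4, 0.0, -0.9]
finger_gap: 0.0582
```

```bash
python3 -c "
from h import *
to(*F2W(0,0),.06,FY)"
```

```text
t 9.82 at [ 0.5682 -0.0314  0.1369] feeder [-0.079  -0.0965] MOVE [9.66 7.9  7.68] ANG [-0.001  0.    -0.001] gap 0.0582 F [-0.4  0.  -0.9]
```

{"op": "drive_tool", "data": {"translation": [[3,2.5,0],[6,5,1],[9,7.5,4],[9.7,7.9,7.5],[9.7,7.9,7.5]], "angular": [[0,0,0],[0,0,0],[0,0,0],[0,0,0],[0,0,0]]}}

```text
t: 10.23
tool_pos: [0.6479, 0.064, 0.054]
eef_rot: [-0.005, 0.723, 0.691, -0.004]
force: [-0.6, -0.9, -3.2]
finger_gap: 0.0583
```

{"op": "drive_tool", "data": {"translation": [[0,0,0],[0,0,0],[0,0,0]], "angular": [[0,0,0],[0,0,0],[0,0,0]]}}

```text
t: 10.48
tool_pos: [0.6525, 0.0587, 0.0644]
eef_rot: [0.001, 0.726, 0.688, 0.001]
force: [0.3, 0.0, -0.3]
finger_gap: 0.0581
```

Run:
```python
from h import *
to(*F2W(0,0),.012,FY)
s=manip.read_state();c,T=wfc('wrist',s)
im,d=snapshot('wrist');cv2.imwrite('pics/w9.png',im);np.savez('w9.npz',im=im,d=d,T=T)
```

```text
t 10.48 at [0.6525 0.0587 0.0644] feeder [ 0.0006 -0.0022] MOVE [ 0.23 -0.08  5.24] ANG [ 0.003  0.001 -0.002] gap 0.0581 F [ 0.3  0.  -0.3]
```

View pics/w9.png

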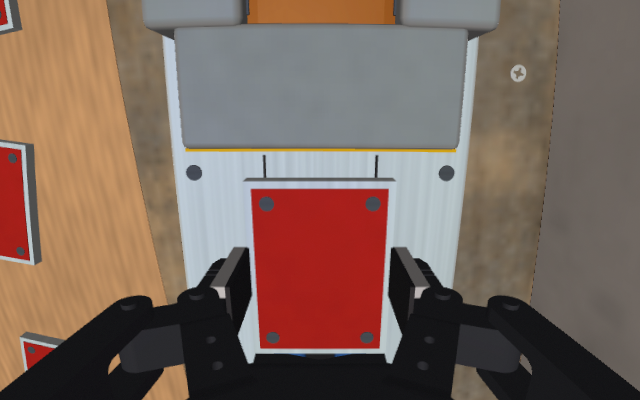

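{"op": "drive_tool", "data": {"translation": [[0.2,0,1.5],[0.2,0,3],[0.2,0,4.2],[0.2,0,4.8],[0.2,0,4.8]], "angular": [[0,0,0],[0,0,0],[0,0,0],[0,0,0],[0,0,0]]}}

```text
t: 10.95
tool_pos: [0.6499, 0.0615, 0.0118]
eef_rot: [-0.001, 0.725, 0.689, -0.002]
force: [0.9, -1.1, -1.2]
finger_gap: 0.0582
```

{"op": "drive_tool", "data": {"translation": [[0,0,0.2],[0,0,0.3],[0,0,0.4],[0,0,0.4]], "angular": [[0,0,0],[0,0,0],[0,0,0],[0,0,0]]}}

```text
t: 11.28
tool_pos: [0.6521, 0.0622, 0.0108]
eef_rot: [0.0, 0.725, 0.689, 0.0]
force: [-0.1, 0.6, -2.8]
finger_gap: 0.0584
```

{"op": "drive_tool", "data": {"translation": [[0,0,0.1],[0,0,0.1],[0,0,0.1],[0,0,0.1],[0,0,0.1]], "angular": [[0,0,0],[0,0,0],[0,0,0],[0,0,0],[0,0,0]], "hand": 0}}

```text
t: 11.7
tool_pos: [0.652, 0.0621, 0.0098]
eef_rot: [0.0, 0.725, 0.689, 0.0]
force: [-0.8, -0.1, -1.0]
finger_gap: 0.0852
```

{"op": "drive_tool", "data": {"translation": [[0,0,-3],[0,0,-6],[0,0,-9],[-4,0,-12],[-8,0,-12]], "angular": [[0,0,0],[0,0,0],[0,0,0],[0,0,0],[0,0,0]]}}

```text
t: 12.12
tool_pos: [0.6511, -0.007, 0.135]
eef_rot: [0.002, 0.722, 0.692, 0.005]
force: [0.8, 0.9, 0.7]
finger_gap: 0.0849
```

Run:
```python
from h import *
to(*F2W(0,-.183),.062,FY)
plates('wrist','w10.png')
```

```text
t 12.12 at [ 0.6511 -0.007   0.135 ] feeder [ 0.0025 -0.068 ] MOVE [-11.53  -0.42   7.25] ANG [ 0.01  -0.004  0.008] gap 0.0849 F [0.8 0.9 0.7]
plate px [44. 93.] h 0.0077 xy 0.4405 0.083 size 73.6 53.6 yaw -11.4 
plate px [315. 104.] h 0.0198 xy 0.6517 0.0617 size 72.8 53.3 yaw -2.5 
plate px [ 92. 266.] h 0.0076 xy 0.4505 -0.064 size 73.2 53.3 yaw -12.7
```

View pics/w10.png

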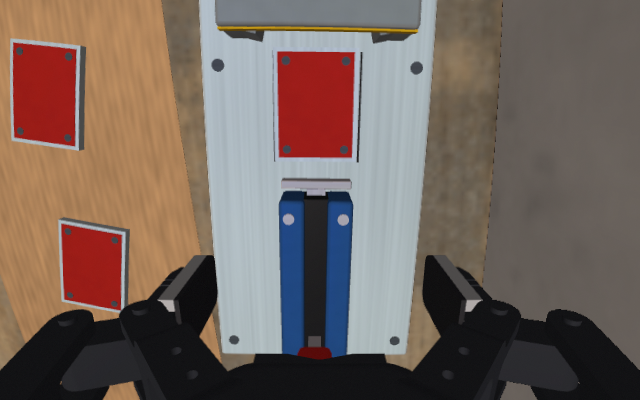

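Plate 1 lies between the lines at px (315,104), and its measured centre is within 1 mm of the bed. Next, the slide grip.

{"op": "drive_tool", "data": {"translation": [[-4,-0.2,0],[-8,-0.4,0],[-11.2,-0.4,0],[-11.2,-0.4,3],[-11.2,-0.4,6]], "angular": [[0,0,0],[0,0,0],[0,0,0],[0,0,0],[0,0,0]]}}

```text
t: 12.58
tool_pos: [0.6394, -0.129, 0.0699]
eef_rot: [0.003, 0.727, 0.686, 0.001]
force: [-0.1, 1.3, -0.3]
finger_gap: 0.0856
```

{"op": "drive_tool", "data": {"translation": [[0,0,0],[0,0,0]], "angular": [[0,0,0],[0,0,0]]}}

```text
t: 12.75
tool_pos: [0.6369, -0.1239, 0.0676]
eef_rot: [-0.002, 0.725, 0.689, -0.001]
force: [0.4, 1.4, 1.3]
finger_gap: 0.0855
```

Run:
```python
from h import *
to(*F2W(0,-.183),.062,FY)
im,d=snapshot('wrist');cv2.imwrite('pics/w11.png',im)
```

```text
t 12.75 at [ 0.6369 -0.1239  0.0676] feeder [-0.0057 -0.1854] MOVE [0.24 0.57 0.55] ANG [-0.004 -0.001 -0.   ] gap 0.0855 F [0.4 1.4 1.3]
```

View pics/w11.png

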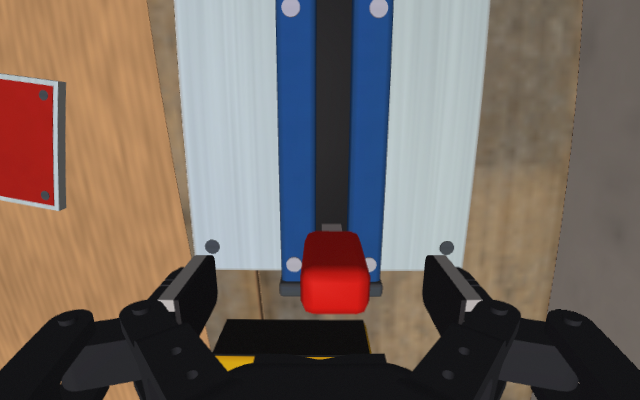

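{"op": "drive_tool", "data": {"translation": [[0.3,0.55,0.4],[0.3,0.55,0.5],[0.3,0.55,0.5],[0.3,0.55,0.5]], "angular": [[0,0,0],[0,0,0],[0,0,0],[0,0,0]]}}

```text
t: 13.13
tool_pos: [0.6446, -0.121, 0.0649]
eef_rot: [0.001, 0.725, 0.689, 0.0]
force: [0.3, -0.5, 0.1]
finger_gap: 0.0854
```

{"op": "drive_tool", "data": {"translation": [[0,0,0],[0,0,0],[0,0,0],[0,0,0],[0,0,0]], "angular": [[0,0,0],[0,0,0],[0,0,0],[0,0,0],[0,0,0]], "hand": 255, "squeeze": 50}}

```text
t: 13.55
tool_pos: [0.643, -0.1216, 0.064]
eef_rot: [-0.001, 0.725, 0.689, -0.001]
force: [-24.2, 1.1, 25.2]
finger_gap: 0.0258
```

{"op": "drive_tool", "data": {"translation": [[0,0,0],[0,0,0],[0,0,0]], "angular": [[0,0,0],[0,0,0],[0,0,0]]}}

```text
t: 13.8
tool_pos: [0.6429, -0.1216, 0.0642]
eef_rot: [-0.001, 0.725, 0.689, -0.001]
force: [-5.0, 0.4, 5.3]
finger_gap: 0.0255
```

Run:
```python
from h import *
to(*F2W(0,-.075),.062,FY)
```

```text
t 13.8 at [ 0.6429 -0.1216  0.0642] feeder [ 0.0002 -0.1828] MOVE [10.78 -0.03  0.22] ANG [-0.002  0.    -0.001] gap 0.0255 F [-5.   0.4  5.3]
```

{"op": "drive_tool", "data": {"translation": [[1.5,0,0],[3,0,0],[5,0,0],[7,0,0],[8.5,0,0]], "angular": [[0,0,0],[0,0,0],[0,0,0],[0,0,0],[0,0,0]]}}

```text
t: 14.22
tool_pos: [0.6474, -0.0401, 0.0642]
eef_rot: [0.001, 0.726, 0.688, -0.003]
force: [-4.8, -8.2, 6.2]
finger_gap: 0.0252
```

{"op": "drive_tool", "data": {"translation": [[1,0,0],[1.8,0,0],[2.2,0,0],[2.3,0,0],[2.3,0,0]], "angular": [[0,0,0],[0,0,0],[0,0,0],[0,0,0],[0,0,0]]}}

```text
t: 14.63
tool_pos: [0.6487, -0.0178, 0.0642]
eef_rot: [0.001, 0.726, 0.688, -0.003]
force: [-5.0, -8.0, 5.5]
finger_gap: 0.0255
```

Run:
```python
from h import *
to(*F2W(0,-.075),.062,FY)
im,d=snapshot('wrist');cv2.imwrite('pics/w12.png',im)
```

```text
t 14.63 at [ 0.6487 -0.0178  0.0642] feeder [ 0.0007 -0.0789] MOVE [ 0.39 -0.07  0.22] ANG [-0.002  0.006 -0.003] gap 0.0255 F [-5.  -8.   5.5]
```

View pics/w12.png

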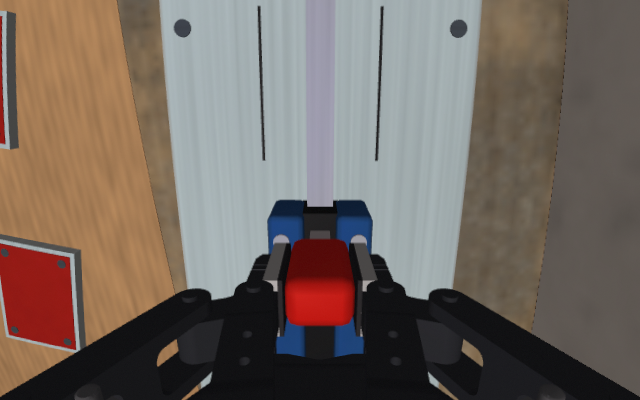

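{"op": "drive_tool", "data": {"translation": [[0.2,0,0],[0.4,0,0],[0.5,0,0],[0.5,0,0]], "angular": [[0,0,0],[0,0,0],[0,0,0],[0,0,0]]}}

```text
t: 15.02
tool_pos: [0.6489, -0.0138, 0.0642]
eef_rot: [0.002, 0.726, 0.688, -0.003]
force: [-4.8, -9.1, 7.7]
finger_gap: 0.0254
```

{"op": "drive_tool", "data": {"translation": [[0.2,0,0],[0.3,0,0],[0.3,0,0]], "angular": [[0,0,0],[0,0,0],[0,0,0]]}}

```text
t: 15.27
tool_pos: [0.6489, -0.0138, 0.0642]
eef_rot: [0.003, 0.726, 0.687, -0.005]
force: [-5.3, -13.1, 9.5]
finger_gap: 0.0253
```

Force rose to 13 N with no further motion after 108 mm of travel, so the slide is on its stop. Letting go.

{"op": "drive_tool", "data": {"translation": [[0,0,0],[0,0,0],[0,0,0],[0,0,0],[0,0,0]], "angular": [[0,0,0],[0,0,0],[0,0,0],[0,0,0],[0,0,0]], "hand": 0}}

```text
t: 15.68
tool_pos: [0.65, -0.0047, 0.0638]
eef_rot: [-0.0, 0.725, 0.689, 0.0]
force: [0.4, 0.5, 0.3]
finger_gap: 0.0837
```

{"op": "drive_tool", "data": {"translation": [[0,-1,-3],[-1,-4,-6],[-2,-8,-8],[-3,-12,-8],[-4,-16,-8]], "angular": [[0,0,0],[0,0,0],[0,0,0],[0,0,0],[0,0,0]]}}

```text
t: 16.1
tool_pos: [0.4923, -0.0361, 0.1453]
eef_rot: [0.001, 0.724, 0.689, 0.001]
force: [-0.4, -1.0, -0.6]
finger_gap: 0.0857
```

{"op": "drive_tool", "data": {"translation": [[0,-3,0],[0,-4,0],[0,-4,0]], "angular": [[0,0,0],[0,0,0],[0,0,0]]}}

```text
t: 16.35
tool_pos: [0.4502, -0.0345, 0.144]
eef_rot: [0.0, 0.725, 0.689, -0.001]
force: [0.1, 0.0, 1.2]
finger_gap: 0.0854
```

Run:
```python
from h import *
plates('wrist','w13.png')
to(.4505,-.064,.12,-12.7)
```

```text
plate px [299.  44.] h 0.0079 xy 0.4394 0.0804 size 67.6 53.4 yaw -11.4 edge
plate px [322. 223.] h 0.0077 xy 0.4502 -0.0638 size 73.2 53.5 yaw -12.7 
plate px [108. 313.] h 0.0122 xy 0.2452 -0.1436 size 32.3 11.1 yaw -75.2 
t 16.4 at [ 0.4528 -0.0344  0.1444] feeder [-0.1942 -0.1053] MOVE [-2.97 -0.08  2.44] ANG [0.002 0.    0.171] gap 0.0851 F [0.4 0.2 1.1]
```

View pics/w13.png

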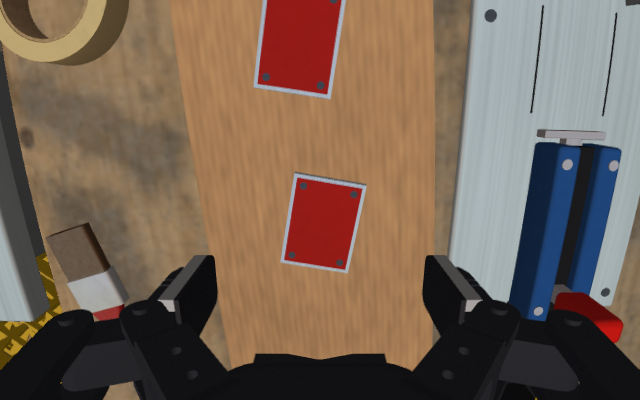

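The slide is home and the bed is empty. Plate 2 is at px (322,223), yaw -12.7°.

{"op": "drive_tool", "data": {"translation": [[-2,-0.1,2],[-3,-0.1,6],[-3,-0.1,9.5],[-3,-0.1,12],[-3,-0.1,12.8]], "angular": [[0,0,0.1],[0,0,0.171],[0,0,0.171],[0,0,0.171],[0,0,0.171]]}}

```text
t: 16.82
tool_pos: [0.45, -0.0639, 0.0124]
eef_rot: [-0.002, 0.781, 0.625, -0.001]
force: [-0.2, -0.3, 0.2]
finger_gap: 0.0857
```

{"op": "drive_tool", "data": {"translation": [[0,0,0],[0,0,0],[0,0,0]], "angular": [[0,0,0],[0,0,0],[0,0,0]]}}

```text
t: 17.07
tool_pos: [0.4521, -0.064, 0.0172]
eef_rot: [0.001, 0.781, 0.625, 0.001]
force: [-0.7, 1.4, 1.3]
finger_gap: 0.0854
```

Run:
```python
from h import *
plates('wrist','w14.png')
to(.4502,-.0638,-.002,-12.7)
```

```text
plate px [211.   7.] h 0.0078 xy 0.4331 0.0491 size 53.6 6.7 yaw 75.7 edge
plate px [316. 249.] h 0.0077 xy 0.4501 -0.064 size 73.0 53.4 yaw -12.7 
t 17.12 at [ 0.4519 -0.0643  0.0174] feeder [-0.1935 -0.1352] MOVE [ 0.01 -0.19  1.94] ANG [ 0.004 -0.001 -0.   ] gap 0.0854 F [-0.1  0.1  0.7]
```

{"op": "drive_tool", "data": {"translation": [[0,-0.2,1],[0,-0.2,1.9],[0,-0.2,1.9],[0,-0.2,1.9]], "angular": [[0,0,0],[0,0,0],[0,0,0],[0,0,0]]}}

```text
t: 17.45
tool_pos: [0.4482, -0.064, -0.0028]
eef_rot: [0.0, 0.781, 0.624, 0.0]
force: [0.9, 0.1, -0.1]
finger_gap: 0.0854
```

{"op": "drive_tool", "data": {"translation": [[0,0,0],[0,0,0],[0,0,0],[0,0,0],[0,0,0]], "angular": [[0,0,0],[0,0,0],[0,0,0],[0,0,0],[0,0,0]], "hand": 120, "squeeze": 40}}

```text
t: 17.87
tool_pos: [0.4487, -0.064, -0.0023]
eef_rot: [0.001, 0.781, 0.624, 0.0]
force: [-0.8, 0.0, 5.8]
finger_gap: 0.0586
```

{"op": "drive_tool", "data": {"translation": [[0,0,-2],[0,0,-4],[0,0,-8],[0,0,-12],[0,0,-12]], "angular": [[0,0,0],[0,0,0],[0,0,0],[0,0,0],[0,0,0]]}}

```text
t: 18.28
tool_pos: [0.4527, -0.0639, 0.1234]
eef_rot: [0.005, 0.781, 0.624, 0.004]
force: [1.9, 0.6, -0.6]
finger_gap: 0.0585
```

Run:
```python
from h import *
im,d=snapshot('wrist');cv2.imwrite('pics/w15.png',im)
to(*F2W(0,0),.062,FY)
```

```text
t 18.33 at [ 0.451  -0.0643  0.1207] feeder [-0.1945 -0.1353] MOVE [16.65 16.79  6.02] ANG [ 0.009  0.001 -0.172] gap 0.0585 F [ 0.1 -0.3 -0.5]
```

View pics/w15.png

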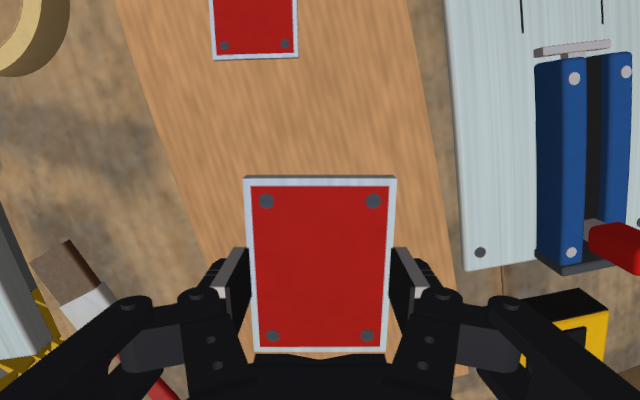

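{"op": "drive_tool", "data": {"translation": [[2.5,2.5,0],[5,5,0],[8,8,0],[11,11,0],[13.5,13.6,0]], "angular": [[0,0,-0.1],[0,0,-0.172],[0,0,-0.172],[0,0,-0.172],[0,0,-0.172]]}}

```text
t: 18.75
tool_pos: [0.6112, 0.039, 0.1153]
eef_rot: [-0.001, 0.724, 0.689, -0.001]
force: [0.7, 0.2, -0.5]
finger_gap: 0.0584
```

```bash
python3 -c "
from h import *
to(*F2W(0,0),.062,FY)"
```

```text
t 18.75 at [0.6112 0.039  0.1153] feeder [-0.0397 -0.024 ] MOVE [2.4  3.98 5.32] ANG [-0.002  0.     0.001] gap 0.0584 F [ 0.7  0.2 -0.5]
```

{"op": "drive_tool", "data": {"translation": [[1.5,2.5,0],[2.5,3.9,1],[2.5,3.9,3.5],[2.5,3.9,5.2],[2.5,3.9,5.2]], "angular": [[0,0,0],[0,0,0],[0,0,0],[0,0,0],[0,0,0]]}}

```text
t: 19.17
tool_pos: [0.6466, 0.0601, 0.059]
eef_rot: [-0.003, 0.724, 0.69, -0.004]
force: [-0.5, -0.7, -2.3]
finger_gap: 0.0583
```

{"op": "drive_tool", "data": {"translation": [[0,0,0],[0,0,0],[0,0,0]], "angular": [[0,0,0],[0,0,0],[0,0,0]]}}

```text
t: 19.42
tool_pos: [0.6513, 0.0608, 0.0661]
eef_rot: [0.001, 0.725, 0.689, 0.001]
force: [0.2, -0.5, -1.4]
finger_gap: 0.0587
```

Run:
```python
from h import *
im,d=snapshot('wrist');cv2.imwrite('pics/w16.png',im)
to(*F2W(0,0),.010,FY)
```

```text
t 19.47 at [0.6514 0.0608 0.0663] feeder [-0.0006 -0.0002] MOVE [0.02 0.05 5.63] ANG [ 0.002 -0.     0.   ] gap 0.0582 F [ 0.4  0.4 -1.3]
```

View pics/w16.png

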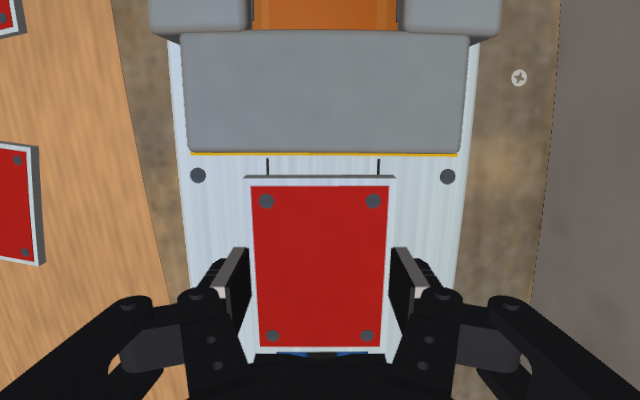

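Held and over the bed, between the lines (columns 267 and 378). I'll lower it, release, and back off towards the grip.

{"op": "drive_tool", "data": {"translation": [[0,0,1.5],[0,0.1,3],[0,0.1,4.3],[0,0.1,5.1],[0,0.1,5.5]], "angular": [[0,0,0],[0,0,0],[0,0,0],[0,0,0],[0,0,0]]}}

```text
t: 19.88
tool_pos: [0.65, 0.0602, 0.0094]
eef_rot: [-0.001, 0.725, 0.689, -0.003]
force: [-10.4, -3.8, 31.6]
finger_gap: 0.0584
```

{"op": "drive_tool", "data": {"translation": [[0,0,0],[0,0,0],[0,0,0]], "angular": [[0,0,0],[0,0,0],[0,0,0]]}}

```text
t: 20.13
tool_pos: [0.6506, 0.0605, 0.0097]
eef_rot: [-0.0, 0.725, 0.689, -0.001]
force: [-3.5, -0.3, 6.0]
finger_gap: 0.0587
```

{"op": "drive_tool", "data": {"translation": [[0,0,0],[0,0,0],[0,0,0],[0,0,0],[0,0,0]], "angular": [[0,0,0],[0,0,0],[0,0,0],[0,0,0],[0,0,0]], "hand": 0}}

```text
t: 20.55
tool_pos: [0.6517, 0.0608, 0.0097]
eef_rot: [-0.0, 0.725, 0.689, 0.0]
force: [0.2, -0.5, -0.2]
finger_gap: 0.0857
```

{"op": "drive_tool", "data": {"translation": [[0,0,-3],[0,0,-6],[0,0,-9],[-4,0,-12],[-8,0,-12]], "angular": [[0,0,0],[0,0,0],[0,0,0],[0,0,0],[0,0,0]]}}

```text
t: 20.97
tool_pos: [0.651, -0.0084, 0.1353]
eef_rot: [0.002, 0.722, 0.692, 0.005]
force: [1.3, -0.5, -0.2]
finger_gap: 0.0855
```

{"op": "drive_tool", "data": {"translation": [[-2,0,0],[-3,0,0],[-3,0,0],[-3,0,0]], "angular": [[0,0,0],[0,0,0],[0,0,0],[0,0,0]]}}

```text
t: 21.3
tool_pos: [0.6461, -0.0427, 0.129]
eef_rot: [-0.001, 0.724, 0.689, 0.0]
force: [-0.8, -0.7, -0.0]
finger_gap: 0.0852
```

Run:
```python
from h import *
to(*F2W(0,-.183),.064,FY)
plates('wrist','w17.png')
```

```text
t 21.3 at [ 0.6461 -0.0427  0.129 ] feeder [-0.0006 -0.1039] MOVE [-7.92  0.06  6.49] ANG [-0.001 -0.001  0.001] gap 0.0852 F [-0.8 -0.7 -0. ]
plate px [39. 48.] h 0.0078 xy 0.4403 0.0824 size 72.1 53.6 yaw -11.2 edge
plate px [319.  53.] h 0.0199 xy 0.6505 0.0592 size 69.6 53.5 yaw -2.8 edge
```

View pics/w17.png

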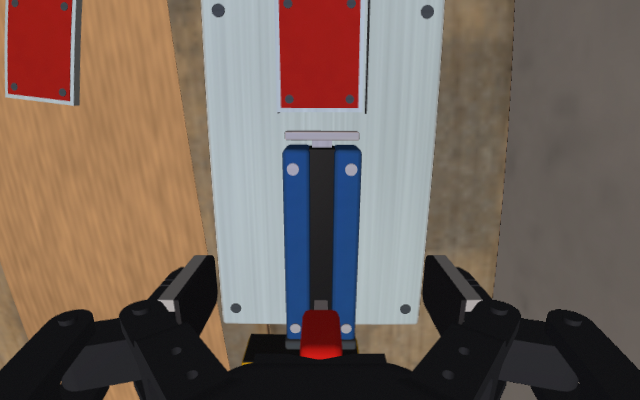

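{"op": "drive_tool", "data": {"translation": [[-4,0,0],[-7.9,0,0],[-7.9,0,2],[-7.9,0,4.5],[-7.9,0,6.2]], "angular": [[0,0,0],[0,0,0],[0,0,0],[0,0,0],[0,0,0]]}}

```text
t: 21.77
tool_pos: [0.642, -0.1205, 0.0655]
eef_rot: [-0.001, 0.724, 0.69, 0.0]
force: [-0.4, 0.5, -0.3]
finger_gap: 0.0853
```

{"op": "drive_tool", "data": {"translation": [[0,0,0],[0,0,0],[0,0,0]], "angular": [[0,0,0],[0,0,0],[0,0,0]]}}

```text
t: 22.02
tool_pos: [0.6436, -0.1207, 0.0684]
eef_rot: [0.0, 0.724, 0.69, 0.001]
force: [-0.1, 1.2, 0.2]
finger_gap: 0.0857
```

Run:
```python
from h import *
to(*F2W(0.0002,-.183),.064,FY)
```

```text
t 22.02 at [ 0.6436 -0.1207  0.0684] feeder [ 0.0008 -0.1819] MOVE [-0.11 -0.06  0.44] ANG [ 0.002 -0.001  0.003] gap 0.0857 F [-0.1  1.2  0.2]
```

{"op": "drive_tool", "data": {"translation": [[-0.1,-0.1,0.2],[-0.1,-0.1,0.2],[-0.1,-0.1,0.2]], "angular": [[0,0,0],[0,0,0],[0,0,0]], "hand": 255, "squeeze": 50}}

```text
t: 22.27
tool_pos: [0.6419, -0.1237, 0.0662]
eef_rot: [0.001, 0.725, 0.689, 0.0]
force: [-0.3, 0.0, -0.2]
finger_gap: 0.0516
```

{"op": "drive_tool", "data": {"translation": [[0,0,0],[0,0,0],[0,0,0],[0,0,0],[0,0,0]], "angular": [[0,0,0],[0,0,0],[0,0,0],[0,0,0],[0,0,0]]}}

```text
t: 22.68
tool_pos: [0.6428, -0.1239, 0.0662]
eef_rot: [0.001, 0.725, 0.689, 0.001]
force: [4.3, -0.8, 3.0]
finger_gap: 0.0254
```

{"op": "drive_tool", "data": {"translation": [[1.5,0,0],[3,0,0],[5,0,0],[7,0,0],[9,0,0]], "angular": [[0,0,0],[0,0,0],[0,0,0],[0,0,0],[0,0,0]]}}

```text
t: 23.1
tool_pos: [0.6475, -0.0395, 0.0662]
eef_rot: [0.004, 0.726, 0.688, -0.002]
force: [4.7, -11.2, 3.5]
finger_gap: 0.0249
```

{"op": "drive_tool", "data": {"translation": [[1,0,0],[1.8,0,0],[2.2,0,0],[2.4,0,0],[2.4,0,0]], "angular": [[0,0,0],[0,0,0],[0,0,0],[0,0,0],[0,0,0]]}}

```text
t: 23.52
tool_pos: [0.6488, -0.0161, 0.0662]
eef_rot: [0.004, 0.726, 0.688, -0.002]
force: [3.6, -9.6, 3.9]
finger_gap: 0.025
```

{"op": "drive_tool", "data": {"translation": [[0.2,0,0],[0.4,0,0],[0.4,0,0],[0.4,0,0]], "angular": [[0,0,0],[0,0,0],[0,0,0],[0,0,0]]}}

```text
t: 23.85
tool_pos: [0.6488, -0.016, 0.0662]
eef_rot: [0.005, 0.727, 0.687, -0.004]
force: [3.6, -16.4, 5.8]
finger_gap: 0.025
```

On the stop again: 16 N with no motion. Releasing and moving to plate 3 near (0.440,0.083).

{"op": "drive_tool", "data": {"translation": [[0,0,0],[0,0,0],[0,0,0],[0,0,0],[0,0,0]], "angular": [[0,0,0],[0,0,0],[0,0,0],[0,0,0],[0,0,0]], "hand": 0}}

```text
t: 24.27
tool_pos: [0.6467, -0.0047, 0.065]
eef_rot: [-0.001, 0.724, 0.69, -0.0]
force: [0.6, 0.3, -0.0]
finger_gap: 0.0839
```

{"op": "drive_tool", "data": {"translation": [[0,-1,-3],[0,-4,-6],[2,-8,-8],[4,-12,-8],[7,-15.5,-8]], "angular": [[0,0,0],[0,0,0],[0,0,0],[0,0,0],[0,0,0]]}}

```text
t: 24.68
tool_pos: [0.5057, 0.0619, 0.1463]
eef_rot: [0.001, 0.725, 0.688, 0.0]
force: [-0.5, 1.2, -0.8]
finger_gap: 0.0856
```

{"op": "drive_tool", "data": {"translation": [[1,-4,0],[1,-5.5,0],[1,-5.5,0],[1,-5.5,0]], "angular": [[0,0,0],[0,0,0],[0,0,0],[0,0,0]]}}

```text
t: 25.02
tool_pos: [0.4524, 0.0752, 0.1455]
eef_rot: [0.001, 0.724, 0.69, 0.0]
force: [0.4, 0.4, 0.1]
finger_gap: 0.0854
```

Run:
```python
from h import *
plates('wrist','w18.png')
to(.4403,.083,.015,-11.3)
```

```text
plate px [312.  24.] h 0.0079 xy 0.4535 0.2036 size 53.3 37.1 yaw -87.9 edge
plate px [305. 180.] h 0.0079 xy 0.4404 0.0834 size 73.2 53.3 yaw -11.6 
t 25.07 at [0.4535 0.075  0.1456] feeder [-0.1989  0.0039] MOVE [ 0.73 -1.38 13.06] ANG [ 0.002 -0.     0.147] gap 0.0853 F [-0.2  0.1 -0.3]
```

View pics/w18.png

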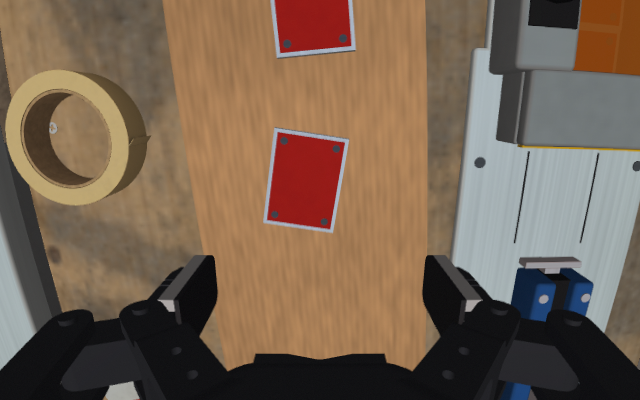

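Run:
```python
from h import *
to(.4404,.0834,.017,-11.6)
```

```text
t 25.07 at [0.4535 0.075  0.1456] feeder [-0.1989  0.0039] MOVE [ 0.77 -1.37 12.86] ANG [ 0.002 -0.     0.152] gap 0.0853 F [-0.2  0.1 -0.3]
```

Bed empty, slide home. Plate 3 is at px (305,180), yaw -11.6°. Descending.

{"op": "drive_tool", "data": {"translation": [[0.5,-1,3],[0.8,-1.4,6],[0.8,-1.4,9.5],[0.8,-1.4,12],[0.8,-1.4,12.8]], "angular": [[0,0,0.1],[0,0,0.152],[0,0,0.152],[0,0,0.152],[0,0,0.152]]}}

```text
t: 25.48
tool_pos: [0.4381, 0.0829, 0.0137]
eef_rot: [-0.001, 0.775, 0.632, -0.002]
force: [-0.5, -0.6, 0.6]
finger_gap: 0.0855
```

{"op": "drive_tool", "data": {"translation": [[0,0,0],[0,0,0],[0,0,0]], "angular": [[0,0,0],[0,0,0],[0,0,0]]}}

```text
t: 25.73
tool_pos: [0.4408, 0.084, 0.0184]
eef_rot: [0.001, 0.775, 0.632, 0.001]
force: [0.2, -0.6, 0.6]
finger_gap: 0.0856
```

Run:
```python
from h import *
plates('wrist','w19.png')
to(.4404,.0834,-.002,-11.6)
```

```text
plate px [284.  12.] h 0.0079 xy 0.4527 0.186 size 55.2 14.3 yaw 78.2 edge
plate px [319. 249.] h 0.0078 xy 0.4403 0.0834 size 72.9 53.4 yaw -11.6 
t 25.78 at [0.4407 0.0839 0.0185] feeder [-0.2122  0.0122] MOVE [-0.06 -0.02  2.05] ANG [ 0.003 -0.001 -0.   ] gap 0.0853 F [ 0.8 -0.6  0.2]
```

{"op": "drive_tool", "data": {"translation": [[0,0,1],[0,0,2],[0,0,2],[0,0,2]], "angular": [[0,0,0],[0,0,0],[0,0,0],[0,0,0]]}}

```text
t: 26.12
tool_pos: [0.4384, 0.0835, -0.0034]
eef_rot: [-0.0, 0.775, 0.632, -0.001]
force: [-0.1, 0.4, -0.2]
finger_gap: 0.0853
```

{"op": "drive_tool", "data": {"translation": [[0,0,0],[0,0,0],[0,0,0],[0,0,0],[0,0,0]], "angular": [[0,0,0],[0,0,0],[0,0,0],[0,0,0],[0,0,0]], "hand": 120, "squeeze": 40}}

```text
t: 26.53
tool_pos: [0.4393, 0.0838, -0.0023]
eef_rot: [0.0, 0.775, 0.632, 0.0]
force: [-0.8, -0.1, 5.8]
finger_gap: 0.0582
```

{"op": "drive_tool", "data": {"translation": [[0,0,-2],[0,0,-4],[0,0,-8],[0,0,-12],[0,0,-12]], "angular": [[0,0,0],[0,0,0],[0,0,0],[0,0,0],[0,0,0]]}}

```text
t: 26.95
tool_pos: [0.4433, 0.0852, 0.1232]
eef_rot: [0.003, 0.775, 0.632, 0.005]
force: [0.6, 0.3, -1.3]
finger_gap: 0.0584
```

Run:
```python
from h import *
im,d=snapshot('wrist');cv2.imwrite('pics/w20.png',im)
to(*F2W(0.001,0),.062,FY)
```

```text
t 27.0 at [0.4417 0.0843 0.1206] feeder [-0.2112  0.0126] MOVE [ 1.95 21.11  6.04] ANG [ 0.008 -0.002 -0.152] gap 0.0585 F [-0.1 -0.5 -1.7]
```

View pics/w20.png

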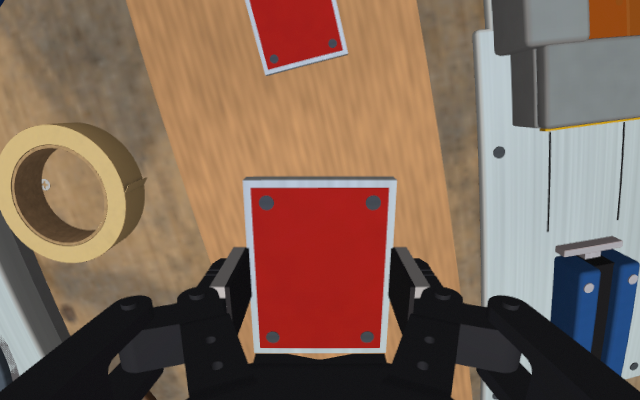

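Plate 3 is held by its edges.

{"op": "drive_tool", "data": {"translation": [[0.4,3.5,0],[0.8,7,0],[1,11,0],[1.2,15,0],[1.5,18,0]], "angular": [[0,0,-0.08],[0,0,-0.152],[0,0,-0.152],[0,0,-0.152],[0,0,-0.152]]}}

```text
t: 27.42
tool_pos: [0.6204, 0.0603, 0.1152]
eef_rot: [-0.0, 0.725, 0.688, -0.001]
force: [0.3, -0.2, -1.4]
finger_gap: 0.0585
```

```bash
python3 -c "
from h import *
to(*F2W(0.001,0),.062,FY)"
```

```text
t 27.42 at [0.6204 0.0603 0.1152] feeder [-0.0315 -0.0023] MOVE [0.24 3.26 5.32] ANG [-0.001  0.001 -0.001] gap 0.0585 F [ 0.3 -0.2 -1.4]
```

{"op": "drive_tool", "data": {"translation": [[0.2,2,0],[0.2,3.2,1],[0.2,3.2,3],[0.2,3.2,4.8],[0.2,3.2,5.2]], "angular": [[0,0,0],[0,0,0],[0,0,0],[0,0,0],[0,0,0]]}}

```text
t: 27.83
tool_pos: [0.6471, 0.0616, 0.0599]
eef_rot: [-0.002, 0.724, 0.689, -0.004]
force: [-1.2, -0.3, -1.3]
finger_gap: 0.0584
```

{"op": "drive_tool", "data": {"translation": [[0,0,0],[0,0,0],[0,0,0]], "angular": [[0,0,0],[0,0,0],[0,0,0]]}}

```text
t: 28.08
tool_pos: [0.6509, 0.0629, 0.066]
eef_rot: [0.0, 0.724, 0.689, 0.001]
force: [-0.1, 0.7, -1.3]
finger_gap: 0.0585
```

Run:
```python
from h import *
im,d=snapshot('wrist');cv2.imwrite('pics/w21.png',im)
to(*F2W(0.001,0),.010,FY)
```

```text
t 28.13 at [0.6511 0.0629 0.0663] feeder [-0.001   0.0018] MOVE [-0.18  0.19  5.63] ANG [ 0.002 -0.     0.001] gap 0.0578 F [-0.5  0.5 -0.3]
```

View pics/w21.png

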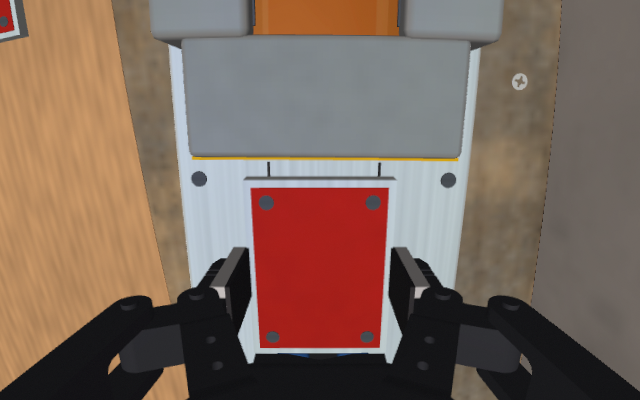

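{"op": "drive_tool", "data": {"translation": [[-0.1,0.2,1.5],[-0.2,0.2,3],[-0.2,0.2,4.3],[-0.2,0.2,4.9],[-0.2,0.2,5.1]], "angular": [[0,0,0],[0,0,0],[0,0,0],[0,0,0],[0,0,0]]}}

```text
t: 28.55
tool_pos: [0.6507, 0.0601, 0.0115]
eef_rot: [-0.001, 0.725, 0.689, -0.002]
force: [0.4, -0.4, -1.0]
finger_gap: 0.0583
```

{"op": "drive_tool", "data": {"translation": [[0,0,0.1],[0,0,0.2],[0,0,0.3],[0,0,0.4]], "angular": [[0,0,0],[0,0,0],[0,0,0],[0,0,0]]}}

```text
t: 28.88
tool_pos: [0.6528, 0.0607, 0.0107]
eef_rot: [0.0, 0.725, 0.689, 0.001]
force: [0.6, -0.7, -0.9]
finger_gap: 0.0585
```

{"op": "drive_tool", "data": {"translation": [[0,0,0],[0,0,0],[0,0,0],[0,0,0],[0,0,0]], "angular": [[0,0,0],[0,0,0],[0,0,0],[0,0,0],[0,0,0]], "hand": 0}}

```text
t: 29.3
tool_pos: [0.6525, 0.0605, 0.0105]
eef_rot: [0.0, 0.725, 0.689, 0.0]
force: [-0.3, 0.2, -0.0]
finger_gap: 0.0854
```

{"op": "drive_tool", "data": {"translation": [[0,0,-3],[0,0,-6],[0,0,-9],[-4,0,-12],[-8,0,-12]], "angular": [[0,0,0],[0,0,0],[0,0,0],[0,0,0],[0,0,0]]}}

```text
t: 29.72
tool_pos: [0.6516, -0.0086, 0.1357]
eef_rot: [0.002, 0.722, 0.692, 0.005]
force: [1.2, -0.9, 0.0]
finger_gap: 0.0856
```

{"op": "drive_tool", "data": {"translation": [[-2,0,0],[-2,0,0],[-2,0,0],[-2,0,0]], "angular": [[0,0,0],[0,0,0],[0,0,0],[0,0,0]]}}

```text
t: 30.05
tool_pos: [0.6474, -0.0331, 0.1296]
eef_rot: [-0.0, 0.724, 0.689, 0.0]
force: [-0.4, 0.9, -0.4]
finger_gap: 0.0852
```

Run:
```python
from h import *
to(*F2W(0.0,-.183),.066,FY)
plates('wrist','w22.png')
```

```text
t 30.05 at [ 0.6474 -0.0331  0.1296] feeder [ 0.0002 -0.0942] MOVE [-8.89 -0.03  6.36] ANG [-0.    -0.001  0.001] gap 0.0852 F [-0.4  0.9 -0.4]
plate px [320.  66.] h 0.0199 xy 0.6523 0.0602 size 73.2 53.4 yaw -2.8
```

View pics/w22.png

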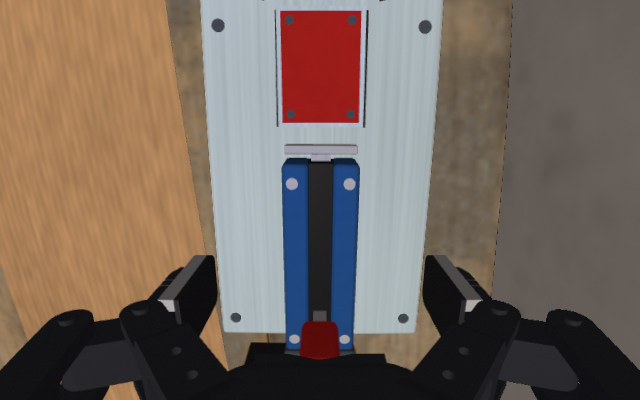

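Plate 3 lies centred between the bed lines at px (320,66). On to the slide grip.

{"op": "drive_tool", "data": {"translation": [[-4,0,0],[-8,0,0],[-8.8,0,2],[-8.8,0,4.5],[-8.8,0,6]], "angular": [[0,0,0],[0,0,0],[0,0,0],[0,0,0],[0,0,0]]}}

```text
t: 30.52
tool_pos: [0.6422, -0.1216, 0.0674]
eef_rot: [-0.001, 0.725, 0.689, -0.001]
force: [-0.8, 0.4, -0.3]
finger_gap: 0.0856
```

{"op": "drive_tool", "data": {"translation": [[0,0,0],[0,0,0],[0,0,0]], "angular": [[0,0,0],[0,0,0],[0,0,0]]}}

```text
t: 30.77
tool_pos: [0.6443, -0.12, 0.0707]
eef_rot: [0.0, 0.724, 0.69, 0.001]
force: [0.2, 0.4, 0.3]
finger_gap: 0.0856
```

Run:
```python
from h import *
to(*F2W(0.0002,-.183),.066,FY)
```

```text
t 30.77 at [ 0.6443 -0.12    0.0707] feeder [ 0.0014 -0.1811] MOVE [-0.19 -0.12  0.47] ANG [ 0.002 -0.001  0.003] gap 0.0856 F [0.2 0.4 0.3]
```

{"op": "drive_tool", "data": {"translation": [[-0.1,-0.1,0.5],[-0.1,-0.1,0.5],[-0.1,-0.1,0.5]], "angular": [[0,0,0],[0,0,0],[0,0,0]], "hand": 255, "squeeze": 50}}

```text
t: 31.02
tool_pos: [0.6423, -0.1229, 0.0652]
eef_rot: [0.0, 0.724, 0.689, 0.0]
force: [0.5, 0.3, 0.7]
finger_gap: 0.0513
```

{"op": "drive_tool", "data": {"translation": [[0,0,0],[0,0,0],[0,0,0],[0,0,0],[0,0,0]], "angular": [[0,0,0],[0,0,0],[0,0,0],[0,0,0],[0,0,0]]}}

```text
t: 31.43
tool_pos: [0.6429, -0.123, 0.0653]
eef_rot: [0.001, 0.725, 0.689, 0.001]
force: [1.5, -0.0, 1.7]
finger_gap: 0.0252
```

{"op": "drive_tool", "data": {"translation": [[1.5,0,0],[3,0,0],[5,0,0],[7,0,0],[9,0,0]], "angular": [[0,0,0],[0,0,0],[0,0,0],[0,0,0],[0,0,0]]}}

```text
t: 31.85
tool_pos: [0.6476, -0.0387, 0.0653]
eef_rot: [0.003, 0.726, 0.688, -0.002]
force: [2.0, -11.4, 4.5]
finger_gap: 0.0252
```

{"op": "drive_tool", "data": {"translation": [[1,0,0],[1.8,0,0],[2.2,0,0],[2.4,0,0],[2.4,0,0]], "angular": [[0,0,0],[0,0,0],[0,0,0],[0,0,0],[0,0,0]]}}

```text
t: 32.27
tool_pos: [0.6488, -0.0152, 0.0653]
eef_rot: [0.003, 0.726, 0.688, -0.002]
force: [1.4, -11.0, 4.9]
finger_gap: 0.0253
```

{"op": "drive_tool", "data": {"translation": [[0.2,0,0],[0.4,0,0],[0.4,0,0],[0.4,0,0]], "angular": [[0,0,0],[0,0,0],[0,0,0],[0,0,0]]}}

```text
t: 32.6
tool_pos: [0.6488, -0.0152, 0.0652]
eef_rot: [0.005, 0.726, 0.687, -0.004]
force: [-0.2, -15.6, 6.7]
finger_gap: 0.0256
```

Slide on the stop again (108 mm, 15.6 N). I'll release and head for plate 4.

{"op": "drive_tool", "data": {"translation": [[0,0,0],[0,0,0],[0,0,0],[0,0,0],[0,0,0]], "angular": [[0,0,0],[0,0,0],[0,0,0],[0,0,0],[0,0,0]], "hand": 0}}

```text
t: 33.02
tool_pos: [0.6477, -0.004, 0.0644]
eef_rot: [-0.0, 0.724, 0.69, 0.0]
force: [0.2, -1.1, -0.6]
finger_gap: 0.0831
```

{"op": "drive_tool", "data": {"translation": [[0,-1,-3],[1,-4,-6],[3,-7.5,-8],[6,-10.5,-8],[9,-13.5,-8]], "angular": [[0,0,0],[0,0,0],[0,0,0],[0,0,0],[0,0,0]]}}

```text
t: 33.43
tool_pos: [0.5212, 0.0879, 0.1461]
eef_rot: [0.001, 0.725, 0.689, 0.001]
force: [0.3, 0.8, -0.1]
finger_gap: 0.0855
```

{"op": "drive_tool", "data": {"translation": [[3,-3,0],[6,-6,0],[10,-6.5,0],[12,-6.5,0],[12,-6.5,0]], "angular": [[0,0,0],[0,0,0],[0,0,0],[0,0,0],[0,0,0]]}}

```text
t: 33.85
tool_pos: [0.4614, 0.2167, 0.1456]
eef_rot: [-0.001, 0.721, 0.693, 0.002]
force: [-0.1, 0.8, 0.4]
finger_gap: 0.0852
```

{"op": "drive_tool", "data": {"translation": [[0,0,0],[0,0,0]], "angular": [[0,0,0],[0,0,0]]}}

```text
t: 34.02
tool_pos: [0.4627, 0.2094, 0.1443]
eef_rot: [0.0, 0.725, 0.689, -0.001]
force: [0.2, -0.6, -0.5]
finger_gap: 0.0853
```

Run:
```python
from h import *
plates('wrist','w23.png')
to(.4513,.223,.017,2)
```

```text
plate px [307. 174.] h 0.0079 xy 0.4529 0.2222 size 73.0 53.3 yaw 2.5 
t 34.07 at [0.4629 0.2088 0.1442] feeder [-0.1963  0.1381] MOVE [ 1.37 -1.22 12.72] ANG [-0.001  0.001 -0.087] gap 0.0856 F [ 0.1 -0.7 -0.3]
```

View pics/w23.png

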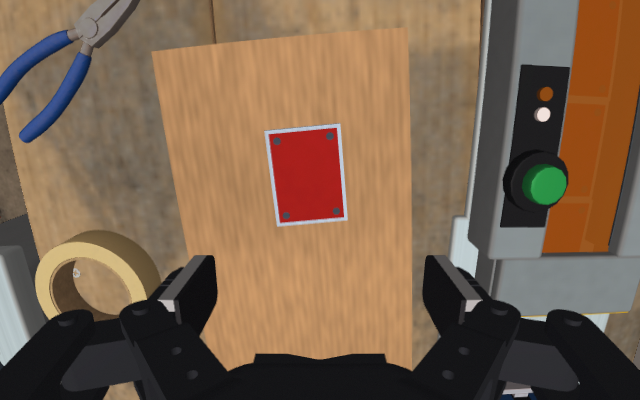

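{"op": "drive_tool", "data": {"translation": [[1,-0.8,3],[1.4,-1.1,6],[1.4,-1.1,9.5],[1.4,-1.1,12],[1.4,-1.1,12.7]], "angular": [[0,0,-0.096],[0,0,-0.096],[0,0,-0.096],[0,0,-0.096],[0,0,-0.096]]}}

```text
t: 34.48
tool_pos: [0.4506, 0.2215, 0.0139]
eef_rot: [-0.001, 0.692, 0.722, -0.004]
force: [-0.4, 0.3, 0.2]
finger_gap: 0.0851
```

{"op": "drive_tool", "data": {"translation": [[0,0,0],[0,0,0],[0,0,0]], "angular": [[0,0,0],[0,0,0],[0,0,0]]}}

```text
t: 34.73
tool_pos: [0.4539, 0.225, 0.0191]
eef_rot: [0.001, 0.691, 0.723, 0.001]
force: [0.6, 0.4, 0.3]
finger_gap: 0.0853
```

Run:
```python
from h import *
plates('wrist','w24.png')
to(.4529,.2222,-.002,2.5)
```

```text
plate px [317. 253.] h 0.0077 xy 0.4528 0.222 size 72.8 53.4 yaw 2.5 
t 34.78 at [0.4539 0.2251 0.0192] feeder [-0.2061  0.1539] MOVE [-0.29 -0.12  2.12] ANG [ 0.003 -0.001  0.001] gap 0.0854 F [-0.3 -0.1  0.2]
```

{"op": "drive_tool", "data": {"translation": [[-0.3,-0.1,1],[-0.3,-0.1,2.1],[-0.3,-0.1,2.1],[-0.3,-0.1,2.1]], "angular": [[0,0,0],[0,0,0],[0,0,0],[0,0,0]]}}

```text
t: 35.12
tool_pos: [0.4511, 0.2212, -0.0041]
eef_rot: [-0.0, 0.691, 0.723, -0.001]
force: [-0.2, -0.4, -0.7]
finger_gap: 0.0854
```

{"op": "drive_tool", "data": {"translation": [[0,0,0],[0,0,0],[0,0,0],[0,0,0],[0,0,0]], "angular": [[0,0,0],[0,0,0],[0,0,0],[0,0,0],[0,0,0]], "hand": 120, "squeeze": 40}}

```text
t: 35.53
tool_pos: [0.452, 0.222, -0.0029]
eef_rot: [0.0, 0.691, 0.723, 0.0]
force: [-2.0, -1.5, 5.5]
finger_gap: 0.0585
```

{"op": "drive_tool", "data": {"translation": [[0,0,-2],[0,0,-4],[0,0,-8],[0,0,-12],[0,0,-12]], "angular": [[0,0,0],[0,0,0],[0,0,0],[0,0,0],[0,0,0]]}}

```text
t: 35.95
tool_pos: [0.4553, 0.2247, 0.1229]
eef_rot: [0.002, 0.691, 0.723, 0.006]
force: [0.2, 0.5, 0.1]
finger_gap: 0.0585
```

Run:
```python
from h import *
im,d=snapshot('wrist');cv2.imwrite('pics/w25.png',im)
to(*F2W(0.001,0),.062,FY)
```

```text
t 36.0 at [0.4541 0.2232 0.12  ] feeder [-0.2059  0.152 ] MOVE [-17.13  19.09   5.9 ] ANG [ 0.008 -0.003  0.096] gap 0.0586 F [ 0.3  0.8 -1.3]
```

View pics/w25.png

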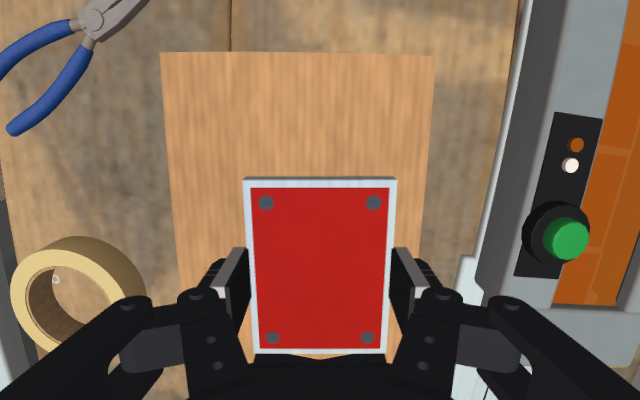

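Plate 4 held.

{"op": "drive_tool", "data": {"translation": [[-2.5,2.5,0],[-5,5,0],[-8,8,0],[-11,11,0],[-13.5,14,0]], "angular": [[0,0,0.05],[0,0,0.096],[0,0,0.096],[0,0,0.096],[0,0,0.096]]}}

```text
t: 36.42
tool_pos: [0.5976, 0.0904, 0.1146]
eef_rot: [-0.0, 0.725, 0.689, -0.002]
force: [-0.6, 0.7, -0.9]
finger_gap: 0.0588
```

```bash
python3 -c "
from h import *
to(*F2W(0.001,0),.062,FY)"
```

```text
t 36.42 at [0.5976 0.0904 0.1146] feeder [-0.0558  0.0266] MOVE [-2.65  5.7   5.24] ANG [-0.003  0.002  0.   ] gap 0.0588 F [-0.6  0.7 -0.9]
```

{"op": "drive_tool", "data": {"translation": [[-1.3,3,0],[-2.6,5.6,0],[-2.6,5.6,2],[-2.6,5.6,4.5],[-2.6,5.6,5.2]], "angular": [[0,0,0],[0,0,0],[0,0,0],[0,0,0],[0,0,0]]}}

```text
t: 36.83
tool_pos: [0.649, 0.0629, 0.0587]
eef_rot: [-0.003, 0.725, 0.689, -0.004]
force: [-1.6, -0.4, -2.3]
finger_gap: 0.0582
```

{"op": "drive_tool", "data": {"translation": [[0,0,0],[0,0,0],[0,0,0]], "angular": [[0,0,0],[0,0,0],[0,0,0]]}}

```text
t: 37.08
tool_pos: [0.6528, 0.0652, 0.0655]
eef_rot: [0.0, 0.724, 0.69, 0.001]
force: [-0.4, 1.1, -0.6]
finger_gap: 0.0584
```

Run:
```python
from h import *
im,d=snapshot('wrist');cv2.imwrite('pics/w26.png',im)
to(*F2W(0.001,0),.010,FY)
```

```text
t 37.13 at [0.653  0.0652 0.0659] feeder [0.0008 0.0042] MOVE [-0.43  0.01  5.59] ANG [ 0.002 -0.     0.001] gap 0.0585 F [ 0.7  0.4 -0.6]
```

View pics/w26.png

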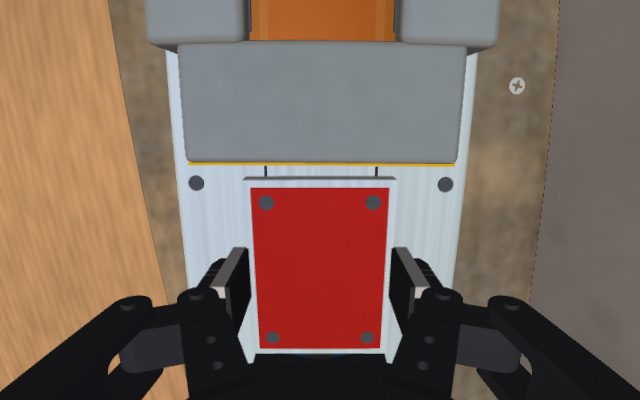

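{"op": "drive_tool", "data": {"translation": [[-0.2,0,1.5],[-0.4,0,3],[-0.4,0,4.3],[-0.4,0,4.9],[-0.4,0,5.1]], "angular": [[0,0,0],[0,0,0],[0,0,0],[0,0,0],[0,0,0]]}}

```text
t: 37.55
tool_pos: [0.6506, 0.06, 0.011]
eef_rot: [-0.001, 0.725, 0.689, -0.002]
force: [0.4, -0.2, -0.8]
finger_gap: 0.0582
```

{"op": "drive_tool", "data": {"translation": [[0,0,0.1],[0,0,0.2],[0,0,0.3],[0,0,0.4]], "angular": [[0,0,0],[0,0,0],[0,0,0],[0,0,0]]}}

```text
t: 37.88
tool_pos: [0.6526, 0.0607, 0.0101]
eef_rot: [0.0, 0.725, 0.689, 0.0]
force: [-0.3, -0.2, -1.0]
finger_gap: 0.0583
```

{"op": "drive_tool", "data": {"translation": [[0,0,0],[0,0,0],[0,0,0],[0,0,0],[0,0,0]], "angular": [[0,0,0],[0,0,0],[0,0,0],[0,0,0],[0,0,0]], "hand": 0}}

```text
t: 38.3
tool_pos: [0.6523, 0.0605, 0.0098]
eef_rot: [0.0, 0.725, 0.689, 0.0]
force: [0.4, 0.3, 0.1]
finger_gap: 0.0856
```

{"op": "drive_tool", "data": {"translation": [[0,0,-3],[0,0,-6],[0,0,-9],[-4,0,-12],[-8,0,-12]], "angular": [[0,0,0],[0,0,0],[0,0,0],[0,0,0],[0,0,0]]}}

```text
t: 38.72
tool_pos: [0.6514, -0.0086, 0.1351]
eef_rot: [0.002, 0.722, 0.692, 0.005]
force: [1.6, -0.5, 0.9]
finger_gap: 0.0857
```

{"op": "drive_tool", "data": {"translation": [[-2,0,0],[-2,0,0],[-2,0,0],[-2,0,0]], "angular": [[0,0,0],[0,0,0],[0,0,0],[0,0,0]]}}

```text
t: 39.05
tool_pos: [0.6473, -0.0331, 0.1291]
eef_rot: [-0.0, 0.724, 0.689, 0.0]
force: [0.0, 0.6, -0.1]
finger_gap: 0.0854
```

Run:
```python
from h import *
to(*F2W(0.0,-.183),.066,FY)
plates('wrist','w27.png')
```

```text
t 39.05 at [ 0.6473 -0.0331  0.1291] feeder [ 0.     -0.0942] MOVE [-8.89 -0.01  6.3 ] ANG [-0.    -0.001  0.001] gap 0.0854 F [ 0.   0.6 -0.1]
plate px [320.  65.] h 0.0199 xy 0.6521 0.0608 size 73.0 53.5 yaw -2.7
```

View pics/w27.png

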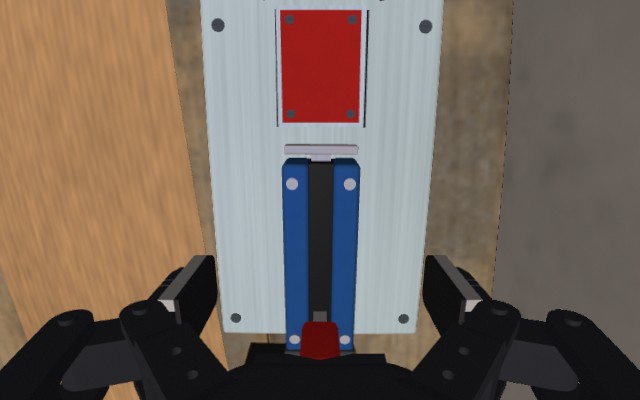

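Plate 4 is centred on the bed at px (320,65). I'll repeat the same stroke.

{"op": "drive_tool", "data": {"translation": [[-4,0,0],[-8,0,0],[-8.9,0,2],[-8.9,0,4.5],[-8.9,0,6]], "angular": [[0,0,0],[0,0,0],[0,0,0],[0,0,0],[0,0,0]]}}

```text
t: 39.52
tool_pos: [0.642, -0.1227, 0.0668]
eef_rot: [-0.001, 0.725, 0.689, -0.001]
force: [-1.1, 0.2, 0.7]
finger_gap: 0.0853
```

{"op": "drive_tool", "data": {"translation": [[-0.1,-0.1,0.4],[-0.1,-0.1,0.4],[-0.1,-0.1,0.4]], "angular": [[0,0,0],[0,0,0],[0,0,0]]}}

```text
t: 39.77
tool_pos: [0.6426, -0.1221, 0.0656]
eef_rot: [0.0, 0.724, 0.69, 0.001]
force: [0.2, 0.1, -1.1]
finger_gap: 0.0855
```

Run:
```python
from h import *
to(*F2W(0.0002,-.183),.066,FY)
```

```text
t 39.77 at [ 0.6426 -0.1221  0.0656] feeder [-1.000e-04 -1.834e-01] MOVE [ 0.04  0.03 -0.04] ANG [ 0.001 -0.001  0.003] gap 0.0855 F [ 0.2  0.1 -1.1]
```

{"op": "drive_tool", "data": {"translation": [[0,0,0],[0,0,0],[0,0,0],[0,0,0],[0,0,0]], "angular": [[0,0,0],[0,0,0],[0,0,0],[0,0,0],[0,0,0]], "hand": 255, "squeeze": 50}}

```text
t: 40.18
tool_pos: [0.6427, -0.124, 0.0656]
eef_rot: [0.001, 0.725, 0.689, 0.001]
force: [17.6, -0.9, 3.7]
finger_gap: 0.0258
```

{"op": "drive_tool", "data": {"translation": [[0,0,0],[0,0,0],[0,0,0]], "angular": [[0,0,0],[0,0,0],[0,0,0]]}}

```text
t: 40.43
tool_pos: [0.6428, -0.124, 0.0658]
eef_rot: [0.001, 0.725, 0.689, 0.001]
force: [1.6, 0.1, 3.3]
finger_gap: 0.0253
```

{"op": "drive_tool", "data": {"translation": [[1.5,0,0],[3,0,0],[5,0,0],[7,0,0],[9,0,0]], "angular": [[0,0,0],[0,0,0],[0,0,0],[0,0,0],[0,0,0]]}}

```text
t: 40.85
tool_pos: [0.6475, -0.0401, 0.0658]
eef_rot: [0.004, 0.726, 0.688, -0.002]
force: [1.4, -11.8, 5.3]
finger_gap: 0.0253
```

{"op": "drive_tool", "data": {"translation": [[1,0,0],[1.8,0,0],[2.2,0,0],[2.4,0,0],[2.4,0,0]], "angular": [[0,0,0],[0,0,0],[0,0,0],[0,0,0],[0,0,0]]}}

```text
t: 41.27
tool_pos: [0.6488, -0.0162, 0.0658]
eef_rot: [0.003, 0.726, 0.688, -0.002]
force: [1.3, -9.5, 5.5]
finger_gap: 0.0253
```

{"op": "drive_tool", "data": {"translation": [[0.2,0,0],[0.4,0,0],[0.4,0,0],[0.4,0,0]], "angular": [[0,0,0],[0,0,0],[0,0,0],[0,0,0]]}}

```text
t: 41.6
tool_pos: [0.6488, -0.0162, 0.0658]
eef_rot: [0.005, 0.727, 0.687, -0.004]
force: [0.3, -14.7, 7.6]
finger_gap: 0.0255
```

{"op": "drive_tool", "data": {"translation": [[0,0,0],[0,0,0],[0,0,0],[0,0,0],[0,0,0]], "angular": [[0,0,0],[0,0,0],[0,0,0],[0,0,0],[0,0,0]], "hand": 0}}

```text
t: 42.02
tool_pos: [0.6474, -0.005, 0.0647]
eef_rot: [-0.0, 0.724, 0.69, -0.0]
force: [-0.3, 0.1, 0.2]
finger_gap: 0.0835
```

{"op": "drive_tool", "data": {"translation": [[0,0,-4],[0,0,-8],[-2,0,-11],[-5,0,-13],[-9,-1,-13]], "angular": [[0,0,0],[0,0,0],[0,0,0],[0,0,0],[0,0,0]]}}

```text
t: 42.43
tool_pos: [0.6377, -0.0915, 0.2011]
eef_rot: [0.003, 0.722, 0.692, 0.005]
force: [1.3, -0.6, 0.3]
finger_gap: 0.0852
```

{"op": "drive_tool", "data": {"translation": [[-4,-1,0],[-8,-1.5,0],[-11,-2,0],[-11,-2,0],[-11,-2,0]], "angular": [[0,0,0],[0,0,0],[0,0,0],[0,0,0],[0,0,0]]}}

```text
t: 42.85
tool_pos: [0.607, -0.2068, 0.1945]
eef_rot: [-0.0, 0.726, 0.688, -0.0]
force: [-0.6, 0.5, 0.1]
finger_gap: 0.0855
```

```bash
cat >> h.py <<'E'
def shield(save,zt):
    s=manip.read_state();c,T=wfc('wrist',s); im,d=snapshot('wrist'); cv2.imwrite('pics/'+save,im)
    P=cloud('wrist',d,T,c); hs=cv2.cvtColor(im,cv2.COLOR_BGR2HSV)
    m=((hs[...,0]>20)&(hs[...,0]<32)&(hs[...,1]>170)&(hs[...,2]>120)&(np.abs(P[...,2]-zt)<.005)).astype(np.uint8)
    cn=max(cv2.findContours(m,0,1)[0],key=cv2.contourArea).reshape(-1,2)
    w=onplane('wrist',cn,zt,T,c)[:,:2].astype(np.float32)
    rc=cv2.minAreaRect(w*1000); bx=cv2.boxPoints(rc); e=bx[1]-bx[0];e2=bx[2]-bx[1]
    if np.hypot(*e)<np.hypot(*e2): e,e2=e2,e
    a=np.degrees(np.arctan2(e[1],e[0])); a=(a+90)%180-90
    w0=np.array(rc[0])/1000
    print('shield',w0.round(4),'F',W2F(w0).round(4),'size',np.hypot(*e).round(1),np.hypot(*e2).round(1),'yaw',a.round(2))
E
python3 - <<'E'
from h import *
st(); shield('w28.png',.040); plates('top','top28.png')
E
```

```text
t 42.85 pos [ 0.607  -0.2068  0.1945] q [-2.000e-04  7.261e-01  6.876e-01 -4.000e-04] F [-0.6  0.5  0.1] gap 0.0855 J [ 0.67  0.51 -0.58  1.63  0.31  1.09 -0.05]
shield [ 0.6219 -0.2018] F [-0.0167 -0.264 ] size 95.6 57.6 yaw -3.72
```

View pics/w28.png

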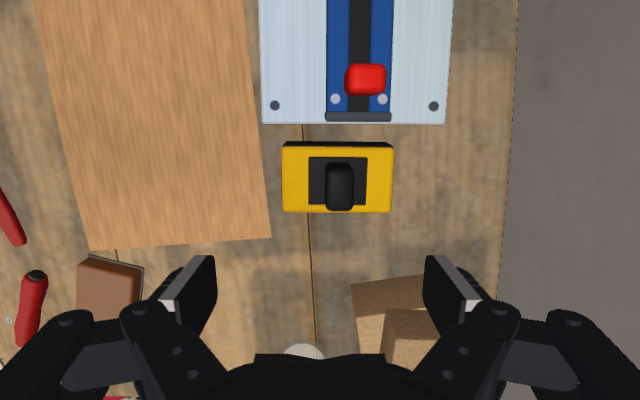

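All four plates are in: the mat and bed are empty, and the slide is home. The shield shifted a little, to about (0.622,-0.202), and I'm fetching it now.

Run:
```python
from h import *
to(.622,-.2025,.053,-3.4)
```

```text
t 42.95 at [ 0.6082 -0.2025  0.195 ] feeder [-0.0305 -0.2654] MOVE [ 0.04  1.38 14.2 ] ANG [ 0.    -0.001  0.011] gap 0.0856 F [0.2 0.9 0.4]
```

{"op": "drive_tool", "data": {"translation": [[0,1.4,3.5],[0,1.4,7],[0,1.4,10],[0,1.4,10],[0,1.4,10]], "angular": [[0,0,0.01],[0,0,0.01],[0,0,0.01],[0,0,0.01],[0,0,0.01]]}}

```text
t: 43.37
tool_pos: [0.6215, -0.2025, 0.094]
eef_rot: [-0.002, 0.727, 0.687, -0.0]
force: [0.7, 0.6, 1.4]
finger_gap: 0.0853
```

{"op": "drive_tool", "data": {"translation": [[0,0,0],[0,0,0]], "angular": [[0,0,0],[0,0,0]]}}

```text
t: 43.53
tool_pos: [0.6239, -0.2044, 0.0978]
eef_rot: [0.002, 0.728, 0.686, 0.001]
force: [-0.8, -0.1, -0.0]
finger_gap: 0.0856
```

Run:
```python
from h import *
shield('w29.png',.040)
to(.622,-.2025,.053,-3.4)
```

```text
shield [ 0.6221 -0.2018] F [-0.0165 -0.2639] size 95.2 57.0 yaw -3.43
t 43.58 at [ 0.6236 -0.2047  0.0977] feeder [-0.0149 -0.2668] MOVE [ 0.21 -0.19  4.47] ANG [0.004 0.001 0.   ] gap 0.0857 F [1.  0.4 0.1]
```

View pics/w29.png

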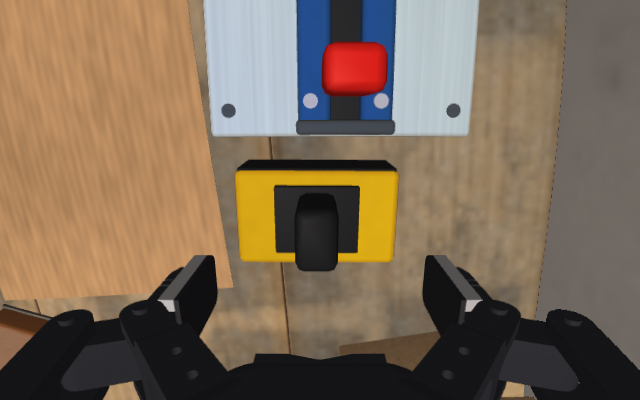

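{"op": "drive_tool", "data": {"translation": [[0.2,-0.2,2],[0.2,-0.2,4],[0.2,-0.2,4.4],[0.2,-0.2,4.4]], "angular": [[0,0,0],[0,0,0],[0,0,0],[0,0,0]]}}

```text
t: 43.92
tool_pos: [0.6196, -0.203, 0.051]
eef_rot: [-0.0, 0.728, 0.686, -0.0]
force: [0.4, 0.1, -0.1]
finger_gap: 0.0855
```

{"op": "drive_tool", "data": {"translation": [[0,0,0],[0,0,0],[0,0,0],[0,0,0],[0,0,0]], "angular": [[0,0,0],[0,0,0],[0,0,0],[0,0,0],[0,0,0]], "hand": 255, "squeeze": 50}}

```text
t: 44.33
tool_pos: [0.6204, -0.2031, 0.0517]
eef_rot: [0.001, 0.728, 0.686, 0.0]
force: [-1.3, -0.2, 3.9]
finger_gap: 0.0257
```

{"op": "drive_tool", "data": {"translation": [[0,0,0],[0,0,0],[0,0,0]], "angular": [[0,0,0],[0,0,0],[0,0,0]]}}

```text
t: 44.58
tool_pos: [0.6208, -0.203, 0.0519]
eef_rot: [0.001, 0.728, 0.686, 0.001]
force: [-0.4, -0.9, 5.8]
finger_gap: 0.0215
```

{"op": "drive_tool", "data": {"translation": [[0,0,-2],[0,0,-5],[0,0,-9],[0,0,-13],[0,0,-15]], "angular": [[0,0,0],[0,0,0],[0,0,0],[0,0,0],[0,0,0]]}}

```text
t: 45.0
tool_pos: [0.6211, -0.2029, 0.2048]
eef_rot: [0.002, 0.728, 0.686, 0.001]
force: [1.2, 0.1, -2.9]
finger_gap: 0.0213
```

Run:
```python
from h import *
to(*F2W(0.0,.010),.18,FY)
```

```text
t 45.0 at [ 0.6211 -0.2029  0.2048] feeder [-0.0176 -0.2651] MOVE [27.53  1.49  2.47] ANG [ 0.004  0.001 -0.009] gap 0.0213 F [ 1.2  0.1 -2.9]
```

{"op": "drive_tool", "data": {"translation": [[3.5,0.3,0],[7,0.6,0],[11,1,0],[15,1.5,0],[19,1.5,0]], "angular": [[0,0,0],[0,0,0],[0,0,0],[0,0,-0.009],[0,0,-0.009]]}}

```text
t: 45.42
tool_pos: [0.6457, -0.0131, 0.1995]
eef_rot: [-0.001, 0.725, 0.689, -0.001]
force: [1.1, -0.2, -2.9]
finger_gap: 0.0212
```

{"op": "drive_tool", "data": {"translation": [[4,0,0],[7.5,0,0],[8,0,2],[8,0,5],[8,0,7]], "angular": [[0,0,0],[0,0,0],[0,0,0],[0,0,0],[0,0,0]]}}

```text
t: 45.83
tool_pos: [0.6482, 0.0666, 0.1277]
eef_rot: [-0.001, 0.724, 0.69, -0.002]
force: [-0.9, -0.8, -3.4]
finger_gap: 0.0211
```

{"op": "drive_tool", "data": {"translation": [[0,0,0],[0,0,0],[0,0,0]], "angular": [[0,0,0],[0,0,0],[0,0,0]]}}

```text
t: 46.08
tool_pos: [0.6509, 0.0657, 0.1317]
eef_rot: [0.0, 0.725, 0.689, 0.0]
force: [0.1, -1.2, -3.3]
finger_gap: 0.0213
```

Run:
```python
from h import *
to(*F2W(0.0,.010),.0645,FY)
im,d=snapshot('wrist');cv2.imwrite('pics/w30.png',im)
```

```text
t 46.08 at [0.6509 0.0657 0.1317] feeder [-0.0014  0.0047] MOVE [0.53 0.13 6.72] ANG [ 0.001 -0.    -0.001] gap 0.0213 F [ 0.1 -1.2 -3.3]
```

View pics/w30.png

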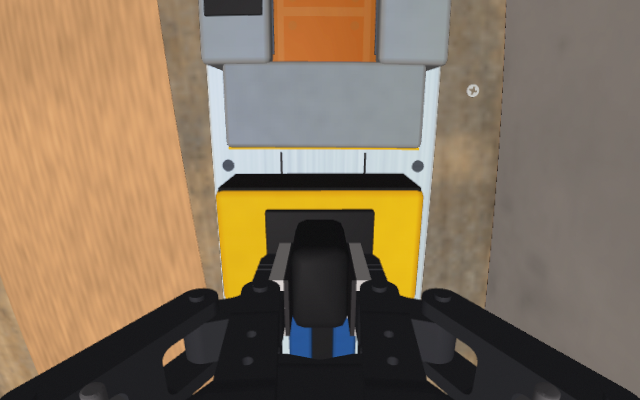

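{"op": "drive_tool", "data": {"translation": [[0.2,0.1,2],[0.2,0.1,4],[0.2,0.1,5.5],[0.2,0.1,6.2],[0.2,0.1,6.2]], "angular": [[0,0,0],[0,0,0],[0,0,0],[0,0,0],[0,0,0]]}}

```text
t: 46.55
tool_pos: [0.6507, 0.0671, 0.0678]
eef_rot: [-0.001, 0.725, 0.689, -0.001]
force: [0.7, -1.2, -3.9]
finger_gap: 0.0209
```

{"op": "drive_tool", "data": {"translation": [[0,0,0.1],[0,0,0.2],[0,0,0.3],[0,0,0.4]], "angular": [[0,0,0],[0,0,0],[0,0,0],[0,0,0]]}}

```text
t: 46.88
tool_pos: [0.6521, 0.0678, 0.0659]
eef_rot: [0.001, 0.725, 0.689, 0.001]
force: [0.2, -0.2, -2.9]
finger_gap: 0.0213
```

Run:
```python
from h import *
to(*F2W(0.0,.017),.0645,FY)
```

```text
t 46.88 at [0.6521 0.0678 0.0659] feeder [-0.0002  0.0068] MOVE [1.02 0.02 0.14] ANG [ 0.002 -0.    -0.   ] gap 0.0213 F [ 0.2 -0.2 -2.9]
```

{"op": "drive_tool", "data": {"translation": [[0.4,0,0.1],[0.8,0,0.1],[0.9,0,0.1],[0.9,0,0.1]], "angular": [[0,0,0],[0,0,0],[0,0,0],[0,0,0]]}}

```text
t: 47.22
tool_pos: [0.652, 0.0754, 0.0642]
eef_rot: [0.001, 0.725, 0.689, -0.001]
force: [-1.7, -4.3, -1.6]
finger_gap: 0.021
```

{"op": "drive_tool", "data": {"translation": [[0.1,0,0],[0.2,0,0],[0.2,0,0],[0.2,0,0]], "angular": [[0,0,0],[0,0,0],[0,0,0],[0,0,0]]}}

```text
t: 47.55
tool_pos: [0.652, 0.0756, 0.0642]
eef_rot: [0.001, 0.726, 0.688, -0.002]
force: [-1.7, -6.5, 1.2]
finger_gap: 0.0213
```

{"op": "drive_tool", "data": {"translation": [[0,0,0.1],[0,0,0.2],[0,0,0.2]], "angular": [[0,0,0],[0,0,0],[0,0,0]]}}

```text
t: 47.8
tool_pos: [0.652, 0.0755, 0.0641]
eef_rot: [0.002, 0.726, 0.688, -0.002]
force: [-6.6, -7.8, 11.5]
finger_gap: 0.0212
```

Run:
```python
from h import *
st()
im,d=snapshot('wrist');cv2.imwrite('pics/w31.png',im)
```

```text
t 47.8 pos [0.652  0.0755 0.0641] q [ 0.0016  0.7257  0.688  -0.0021] F [-6.6 -7.8 11.5] gap 0.0212 J [ 0.19  0.68 -0.54  1.7   0.44  0.89 -0.59]
```

View pics/w31.png

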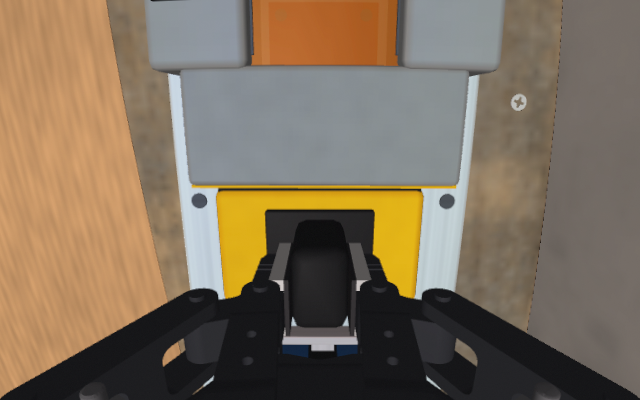

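Shield is down on the deck and flush with the hood: the seal at row 188 shows no gap, and it's square. Releasing.

{"op": "drive_tool", "data": {"translation": [[0,0,-0.1],[0,0,-0.1],[0,0,-0.1],[0,0,-0.1],[0,0,-0.1]], "angular": [[0,0,0],[0,0,0],[0,0,0],[0,0,0],[0,0,0]], "hand": 0}}

```text
t: 48.27
tool_pos: [0.6521, 0.0796, 0.063]
eef_rot: [-0.0, 0.725, 0.689, 0.0]
force: [0.1, -0.3, 0.6]
finger_gap: 0.0802
```

{"op": "drive_tool", "data": {"translation": [[0,0,-3],[0,0,-6],[0,0,-10],[0,0,-14],[0,0,-15]], "angular": [[0,0,0],[0,0,0],[0,0,0],[0,0,0],[0,0,0]]}}

```text
t: 48.68
tool_pos: [0.6552, 0.0806, 0.2203]
eef_rot: [0.003, 0.725, 0.689, 0.005]
force: [0.5, 1.5, 0.8]
finger_gap: 0.0855
```

{"op": "drive_tool", "data": {"translation": [[0,0,0],[0,0,0],[0,0,0]], "angular": [[0,0,0],[0,0,0],[0,0,0]]}}

```text
t: 48.93
tool_pos: [0.6511, 0.0783, 0.2112]
eef_rot: [-0.001, 0.725, 0.689, -0.001]
force: [-0.7, 0.4, 0.6]
finger_gap: 0.085
```

Run:
```python
from h import *
shield('w32.png',.052)
c,T=wfc('wrist');im,d=snapshot('wrist');P=cloud('wrist',d,T,c);hs=cv2.cvtColor(im,cv2.COLOR_BGR2HSV)
m=((hs[...,0]>50)&(hs[...,0]<85)&(hs[...,1]>120)&(hs[...,2]>60)).astype(np.uint8)
n,l,s,ce=cv2.connectedComponentsWithStats(m)
for i in range(1,n):
    if s[i,4]>60:
        top=(l==i)&(P[...,2]>.074); print(ce[i],s[i],np.median(P[l==i],0),onplane('wrist',[ce[i]],.077,T,c))
to(.608,.223,.12,FY)
```

```text
shield [0.6517 0.0764] F [-0.0011  0.0153] size 94.9 57.2 yaw -2.83
[252.40228013   9.03420195] [236   0  34  23 614] [0.60844638 0.21797348 0.07808419] [[0.60829299 0.21799976 0.077     ]]
t 49.03 at [0.6511 0.0783 0.2108] feeder [-0.0018  0.0172] MOVE [14.24 -5.    9.09] ANG [-0.004  0.001 -0.   ] gap 0.0857 F [-0.5 -0.  -0.9]
```

View pics/w32.png

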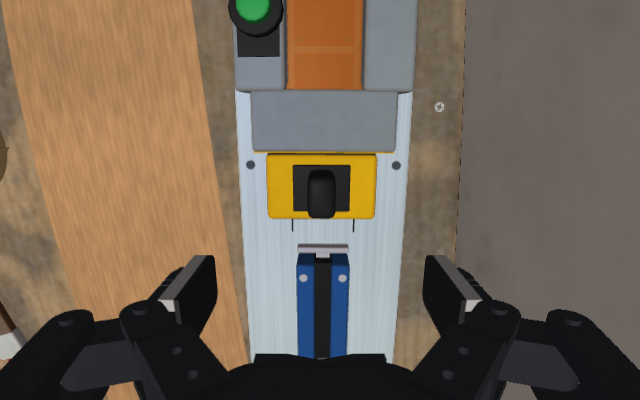

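Shield is closed: yaw -2.8° against the feeder's -2.9°, x within about 1 mm, hard against the hood. Now the button, with the fingers shut.

{"op": "drive_tool", "data": {"translation": [[3.5,-1.5,0],[7,-3,0],[11,-4.5,0],[14,-5,0],[14.2,-5,5]], "angular": [[0,0,0],[0,0,0],[0,0,0],[0,0,0],[0,0,0]], "hand": 255}}

```text
t: 49.45
tool_pos: [0.61, 0.2353, 0.1786]
eef_rot: [-0.0, 0.721, 0.693, 0.009]
force: [1.3, 1.3, 0.7]
finger_gap: 0.0258
```

{"op": "drive_tool", "data": {"translation": [[0,0,3],[0,0,4],[0,0,4],[0,0,4]], "angular": [[0,0,0],[0,0,0],[0,0,0],[0,0,0]]}}

```text
t: 49.78
tool_pos: [0.6096, 0.2223, 0.1311]
eef_rot: [-0.0, 0.725, 0.689, -0.0]
force: [1.8, -0.0, 0.4]
finger_gap: 0.0
```

Run:
```python
from h import *
c,T=wfc('wrist');im,d=snapshot('wrist');cv2.imwrite('pics/w33.png',im);P=cloud('wrist',d,T,c);hs=cv2.cvtColor(im,cv2.COLOR_BGR2HSV)
m=((hs[...,0]>50)&(hs[...,0]<85)&(hs[...,1]>120)&(hs[...,2]>60)).astype(np.uint8)
n,l,s,ce=cv2.connectedComponentsWithStats(m)
for i in range(1,n):
    if s[i,4]>60: print(ce[i],s[i],np.median(P[l==i],0),onplane('wrist',[ce[i]],.077,T,c))
to(.608,.223,.08,FY)
```

```text
[318.41740313 220.85384092] [ 298  199   42   45 1471] [0.60890228 0.22472518 0.07806793] [[0.60876235 0.22404344 0.077     ]]
t 49.83 at [0.6104 0.2227 0.1324] feeder [-0.0498  0.1594] MOVE [ 0.02 -0.24  5.24] ANG [ 0.001 -0.001 -0.001] gap -0.0002 F [0.1 0.5 0.7]
```

View pics/w33.png

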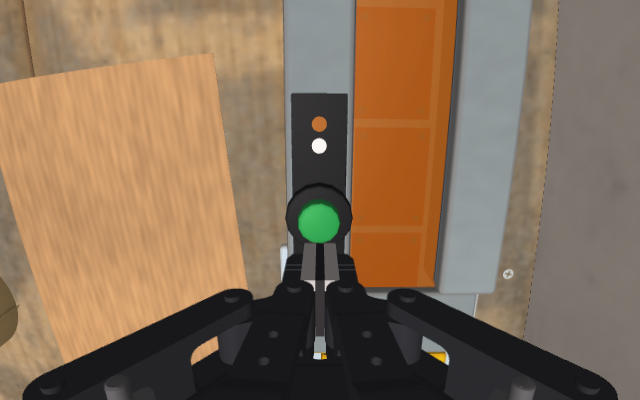

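{"op": "drive_tool", "data": {"translation": [[0.1,-0.1,2],[0.1,-0.1,4],[0.1,-0.1,4.8],[0.1,-0.1,5],[0.1,-0.1,5]], "angular": [[0,0,0],[0,0,0],[0,0,0],[0,0,0],[0,0,0]]}}

```text
t: 50.25
tool_pos: [0.6091, 0.2237, 0.0823]
eef_rot: [0.0, 0.725, 0.689, 0.001]
force: [0.3, 0.1, 0.1]
finger_gap: -0.0002
```

{"op": "drive_tool", "data": {"translation": [[0,0,0.2],[0,0,0.4],[0,0,0.6],[0,0,0.6]], "angular": [[0,0,0],[0,0,0],[0,0,0],[0,0,0]]}}

```text
t: 50.58
tool_pos: [0.6093, 0.2242, 0.0763]
eef_rot: [0.0, 0.725, 0.689, 0.001]
force: [1.5, -0.7, 2.9]
finger_gap: -0.0002
```

{"op": "drive_tool", "data": {"translation": [[0,0,0.2],[0,0,0.4],[0,0,0.4]], "angular": [[0,0,0],[0,0,0],[0,0,0]]}}

```text
t: 50.83
tool_pos: [0.6094, 0.2242, 0.0726]
eef_rot: [0.001, 0.725, 0.689, 0.001]
force: [0.5, -0.0, 6.5]
finger_gap: 0.0002
```

{"op": "drive_tool", "data": {"translation": [[0,0,0.2],[0,0,0.3],[0,0,0.3]], "angular": [[0,0,0],[0,0,0],[0,0,0]]}}

```text
t: 51.08
tool_pos: [0.6095, 0.2242, 0.0723]
eef_rot: [0.001, 0.725, 0.689, 0.001]
force: [-5.0, -3.7, 20.9]
finger_gap: -0.0003
```

{"op": "drive_tool", "data": {"translation": [[0,0,0.2],[0,0,0.2]], "angular": [[0,0,0],[0,0,0]]}}

```text
t: 51.25
tool_pos: [0.6096, 0.2243, 0.0721]
eef_rot: [0.002, 0.725, 0.689, 0.001]
force: [-7.9, -5.4, 31.1]
finger_gap: -0.0003
```

Button is bottomed: the force climbs past 20 N with no travel. Lifting off, then a final check.

{"op": "drive_tool", "data": {"translation": [[0,0,-1],[0,0,-4],[0,0,-8],[0,0,-12],[0,0,-14]], "angular": [[0,0,0],[0,0,0],[0,0,0],[0,0,0],[0,0,0]]}}

```text
t: 51.67
tool_pos: [0.6095, 0.2248, 0.2109]
eef_rot: [0.001, 0.725, 0.689, 0.003]
force: [0.5, 0.6, 1.4]
finger_gap: 0.0
```

{"op": "drive_tool", "data": {"translation": [[-4,0,0],[-8,0,0],[-12,2,0],[-15,4,0],[-15,4,0]], "angular": [[0,0,0],[0,0,0],[0,0,0],[0,0,0],[0,0,0]]}}

```text
t: 52.08
tool_pos: [0.644, 0.0601, 0.2049]
eef_rot: [0.003, 0.73, 0.684, -0.002]
force: [1.2, -2.1, -1.0]
finger_gap: 0.0002
```

{"op": "drive_tool", "data": {"translation": [[0,0,0],[0,0,0],[0,0,0]], "angular": [[0,0,0],[0,0,0],[0,0,0]]}}

```text
t: 52.33
tool_pos: [0.6398, 0.0738, 0.2061]
eef_rot: [-0.001, 0.724, 0.69, -0.0]
force: [0.2, 0.2, 0.4]
finger_gap: -0.0001
```

Run:
```python
from h import *
st(); shield('w34.png',.052); plates('scene','sc34.png')
im=cv2.imread('pics/sc34.png');cv2.imwrite('pics/sc34z.png',cv2.resize(im[120:290,180:420],(780,552),interpolation=cv2.INTER_CUBIC))
```

```text
t 52.33 pos [0.6398 0.0738 0.2061] q [-7.000e-04  7.240e-01  6.898e-01 -1.000e-04] F [0.2 0.2 0.4] gap -0.0001 J [ 0.26  0.51 -0.62  1.61  0.32  1.12 -0.5 ]
shield [0.6515 0.0767] F [-0.0013  0.0157] size 95.3 56.7 yaw -2.7
```

View pics/w34.png

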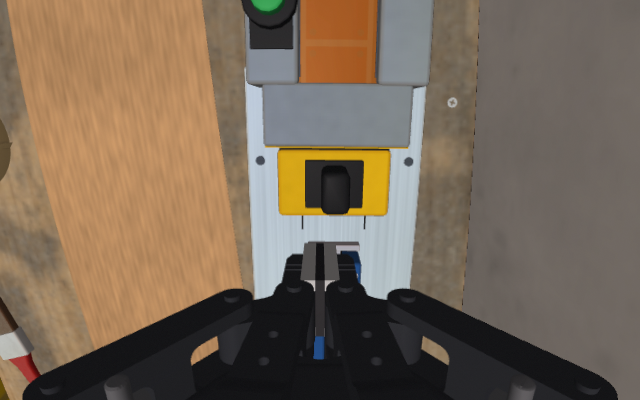

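View pics/sc34z.png

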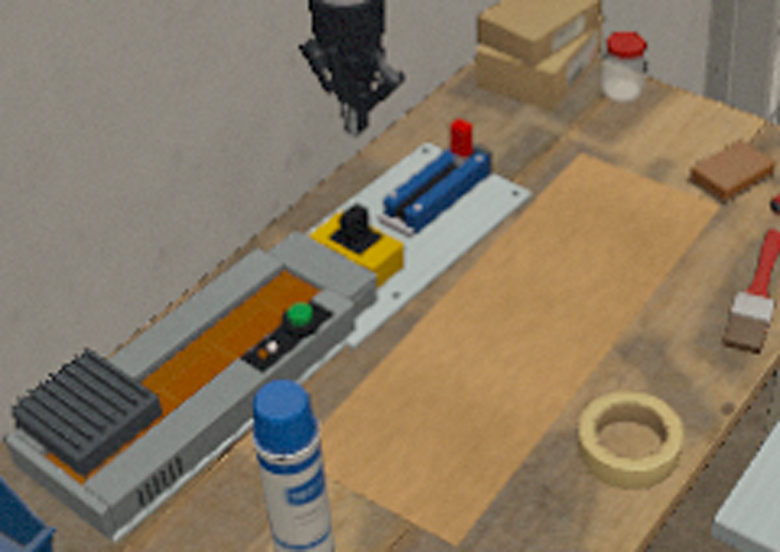

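```bash
python3 -c "
from plant import sign_off
print(sign_off())"
```

```text
the job is handed in; nothing more can be done
None
```

I cured all four plates as asked and handed the job in at about 52 s on the clock; sign-off reports no verdict.

**What I did:** I set the shield aside on the bench. I gripped each plate by its long edges and laid it on the bed lacquer up, up to about 2 mm off centre. I then pushed the slide by its grip and let go. Last, I set the shield back against the mouth and pressed the green button.

**What the checks showed:**
- **Slide strokes:** each ran 108 mm, until the force rose (13–16 N) with no further motion. The slide was seen home after each release.
- **Plates:** none are left on the mat or the bed in the last pictures. The tunnel inside was not inspected directly.
- **Shield:** its yaw is about -2.7° against the feeder's -2.9°, x is about 1 mm off, and the seal is tight against the hood. While set aside, it turned out about 2 cm from where I had left it.
- **Button:** it bottomed out, with the force climbing from 6 to 31 N at almost no further travel.
- **Other things on the bench:** the spray can, sanding block and jar look unmoved in the last picture.

**Checks that disagreed:**
- The shield's yellow top measured y ≈ 15.5 mm, not the 18 mm given for closed. About 1.5 mm of that is probably the black seal, which the mask leaves out; the rest is within calibration error.
- The top and wrist cameras differed by about 3–6 mm in feeder x. I used the wrist value, and gripping the slide grip confirmed it.
- Setting plate 2 down gave a brief 32 N through the fingers, and closing on the slide grip the first time gave about 25 N.

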